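Roll the vials into the reader and tune it

TASK

Load the vial reader: lay every amber vial crosswise on the open stretch of its track, before the red line, then hold the orange paddle and roll the vials gently along the track, touching them past the red line with nothing but the paddle, until all of them lie in the sunken bay under the clear cover. Once they are all in, turn the wide outer knob until its white line points at the green mark, and only then the small inner knob until its black line points there too. Leave the paddle standing upright on its blue pad, and do not knock over the bottles or the beaker.

Things in the scene. Friction and masses are not known exactly. Their poses are not given: they have to be found in the camera images.
- reader: White bench instrument with a track, fixed to the table. Origin at table height, under the step where the track drops into the bay, midway between the track's walls; +x is the rolling direction, z up. Housing with the dial on top: x 0 to 170 mm, y -45 to -200 mm, 110 mm high.
- track (a point): On the track's floor at x = -145 mm, y = 0 (reader's frame; same axes). Flat aluminium floor 10 mm above the table from x = -235 to 0 mm (3 mm lip at that end), 64 mm wide between steel walls 6 mm high above the floor, which then flare outward to 27 mm above the table and y = +-45 mm. A red line crosses the floor at x = -55 mm in the reader's frame.
- bay (a point): Centre of the bay's floor, at x = 62.5 mm, y = 0, z = 7 mm in the reader's frame. The bay runs from x = 0 (step down of 3 mm from the track) to an end wall at x = 125 mm, 64 mm wide, room for four vials side by side, under a clear fixed cover from x = -3 mm on, whose underside is 48 mm and top 52 mm above the table.
- dial (a point): On the vertical axis of the coaxial knobs at the housing's top face, 110 mm above the table, at x = 85, y = -115 mm in the reader's frame. The green mark lies from it towards the reader's +y. Outer knob: black, round, diameter 56 mm, 2 to 26 mm above this point, white line. Inner knob: aluminium, diameter 24 mm, 28 to 54 mm above it, black line.
- coarse (a joint): Angle of the outer (coarse) knob, rad, positive anticlockwise seen from above, 0 when its white line points at the green mark (0.12 rad counts as pointing there); range +-2.6; stays where it is left, turns against about 0.05 N m.
- fine (a joint): Angle of the inner (fine) knob, rad, positive anticlockwise seen from above, 0 when its black line points at the green mark (0.12 rad counts as pointing there); range +-2.6; stays where it is left, turns against about 0.02 N m; independent of the outer knob.
- paddle: Orange-handled pusher, about 110 g, one rigid piece standing on its flat foot; origin at the underside below the handle, +x towards the blade, z up. Foot 56 x 44 x 6 mm under the handle; stem 12 mm wide from 8 to 16 mm high; white upright blade at the front end, 46 mm wide (y), 24 mm high (from the underside up), front face at x = 103 mm.
- paddle_grip (a point): Where to hold the paddle: 32 mm above its underside on the upright orange handle slab, 50 mm long (x), 16 mm thick (y), from 6 to 46 mm above the underside. Axes as the paddle's.
- paddle_face (a point): Middle of the blade's front face: x = 103 mm, z = 12 mm in the paddle's frame.
- pad: Flat blue pad, 180 (x) x 100 (y) x 3 mm, fixed on the table; origin at the centre of its underside. The paddle belongs upright on it, handle over the pad.
- pad_top (a point): On the pad's top face, 35 mm from its centre towards its -x: about where the paddle's origin stood, with the blade towards the pad's +x.
- vial1_c (a point): Centre of an amber glass vial with a white cap, a cylinder of diameter 28 mm, length 58 mm, 35 g, lying on the bench; its long axis is x (cap at +x). It rolls, but soon comes to rest. Three or four vials are present.
- vial2_c (a point): Centre of an amber glass vial with a white cap, a cylinder of diameter 28 mm, length 58 mm, 35 g, lying on the bench; its long axis is x (cap at +x). It rolls, but soon comes to rest. Three or four vials are present.
- vial3_c (a point): Centre of an amber glass vial with a white cap, a cylinder of diameter 28 mm, length 58 mm, 35 g, lying on the bench; its long axis is x (cap at +x). It rolls, but soon comes to rest. Three or four vials are present.
- vial4_c (a point): Centre of an amber glass vial with a white cap, a cylinder of diameter 28 mm, length 58 mm, 35 g, lying on the bench; its long axis is x (cap at +x). It rolls, but soon comes to rest. Three or four vials are present.
- amber_bottle: Amber glass bottle, diameter 60 mm, 120 mm high, standing; origin at the underside. Bystander.
- amber_bottle2: Amber glass bottle, diameter 52 mm, 100 mm high, standing; origin at the underside. Bystander.
- wash_bottle: White wash bottle, diameter 68 mm, 160 mm high, standing; origin at the underside. Bystander.
- beaker: Glass beaker, diameter 68 mm, 85 mm high, standing; origin at the underside. Bystander.
Not all that is in view belongs to the job. What is shaped like the part that bears vial2_c but yellow is not meant. What is shaped like the pad but purple is not meant.

How it is judged:
On the way, in this order (a step that is already met when the one before it is completed fails the run):
1. all vials lie in the reader's bay (x of vial1_c in the frame of reader between 0.009 and 0.123 m and y of vial1_c in the frame of reader between -0.03 and 0.03 m and z of vial1_c in the frame of reader between 0.005 and 0.03 m and x of vial2_c in the frame of reader between 0.009 and 0.123 m and y of vial2_c in the frame of reader between -0.03 and 0.03 m and z of vial2_c in the frame of reader between 0.005 and 0.03 m and x of vial3_c in the frame of reader between 0.009 and 0.123 m and y of vial3_c in the frame of reader between -0.03 and 0.03 m and z of vial3_c in the frame of reader between 0.005 and 0.03 m and x of vial4_c in the frame of reader between 0.009 and 0.123 m and y of vial4_c in the frame of reader between -0.03 and 0.03 m and z of vial4_c in the frame of reader between 0.005 and 0.03 m), for 0.3 s.
2. the outer knob's white line points at the green mark (value of joint coarse between -0.12 and 0.12 rad), for 0.3 s.
3. the inner knob's black line points at the green mark (value of joint fine between -0.12 and 0.12 rad), for 0.3 s.
At the end, for the whole second after the job is handed in: Every vial present lies in the bay (centre 9 to 123 mm past the step, on the sunken floor), both knobs are within 0.12 rad of the green mark, and the paddle stands upright (within 0.15 rad) on the blue pad with its handle's centre at least 5 mm (sides) and 15 mm (ends) inside the pad's edges (all of step 1 and all of step 2 and all of step 3 and x of paddle_grip in the frame of pad between -0.075 and 0.075 m and y of paddle_grip in the frame of pad between -0.045 and 0.045 m and z of paddle_grip in the frame of pad below 0.042 m and angle between paddle_grip's own z axis and vertical below 0.15 rad); the robot touches nothing.
It fails at once if the gripper's fingers touch a vial in the track past the red line (vial centre past it) ((contact force between the fingers and vial1 above 0.5 N and x of vial1_c in the frame of reader between -0.05 and 0.13 m and y of vial1_c in the frame of reader between -0.035 and 0.035 m and z of vial1_c in the frame of reader below 0.045 m) or (contact force between the fingers and vial2 above 0.5 N and x of vial2_c in the frame of reader between -0.05 and 0.13 m and y of vial2_c in the frame of reader between -0.035 and 0.035 m and z of vial2_c in the frame of reader below 0.045 m) or (contact force between the fingers and vial3 above 0.5 N and x of vial3_c in the frame of reader between -0.05 and 0.13 m and y of vial3_c in the frame of reader between -0.035 and 0.035 m and z of vial3_c in the frame of reader below 0.045 m) or (contact force between the fingers and vial4 above 0.5 N and x of vial4_c in the frame of reader between -0.05 and 0.13 m and y of vial4_c in the frame of reader between -0.035 and 0.035 m and z of vial4_c in the frame of reader below 0.045 m)).
It fails at once if the paddle presses a vial with more than 12 N (contact force between paddle and vial1 above 12 N or contact force between paddle and vial2 above 12 N or contact force between paddle and vial3 above 12 N or contact force between paddle and vial4 above 12 N).
It fails at once if a bottle or the beaker is knocked over (angle between any of amber_bottle, amber_bottle2, wash_bottle, beaker's own z axis and vertical above 0.5 rad).
Of vial1, vial2, vial3, vial4 only 3 to 4 are there at a start; the rules pass over those that are not, and their reading is None.
At some moment in a run one of paddle may be knocked a few centimetres aside while the robot is not near it.
Once in a run the grip may slacken for a moment while it holds something.
It also fails if it takes over 210 s, if anything falls off the work surface, if the arm or the gripper's body presses on something with over 40 N, if the wrist force passes 120 N, or if a joint passes its speed limit or range.

ROBOT

A 7-joint arm with a two-finger parallel gripper is mounted at the origin on the work surface. World frame = base frame: x ahead of the robot, y to its left, z up, the work surface at z = 0. Lengths are in m, angles in rad, forces in N, time in s.
With the tool pointing down it reaches from about 0.35 to 0.9 m from the base axis. Payload 8.1 kg.
Tool frame: the origin (TCP) lies at the very end of the fingers, on their centre line; the grasp point (between the pads) lies 19 mm behind it (arm.grip_depth is the distance from the TCP to the grasp point, in m); x points along the fingers, z is the direction in which the jaws open and shut, and the axes are right-handed (so a half turn about x gives the same grasp; the last joint's range is limited). The gripper opens to 92 mm and grips with 3 to 60 N. Pads are 19 mm wide; open, the fingers measure 130 mm over their backs; the gripper's body (75 mm by 190 mm) begins 47 mm behind the grasp point.
Start: joints at [1.126, 0.434, 0.025, 1.573, -0.012, 1.134, -0.075], TCP at [0.209, -0.589, 0.227] pointing down, gripper open.
Joint ranges: [-2.62, 2.62], [-0.44, 2.09], [-1.27, 1.32], [0.08, 2.57], [-1.32, 4.46], [0.12, 2], [-2.74, 2.74]. Speed limits (rad/s): [2.22, 2.22, 3.01, 3.01, 3.14, 3.14, 3.14].

INTERFACE

Orientations are given as a rotation vector (axis times angle).
In Python, from cell import status, cams, arm gives the robot as it stands. The module is installed in compiled form; this text tells all that it offers.
- The arm moves only by the tool step_arm, never from a script. Its argument "rows" is a list of rows, each a list of 7 numbers: the gripper command: -1 is fully open, 1 is shut, values between are in proportion, then the shift along the tool's x, y, z as a fraction of full scale, then the turn, a rotation vector about the tool's x, y, z as a fraction of full scale. In form: [[grip, x, y, z, rx, ry, rz], ...]. A call has 1 to 12 rows; each row is the pose to reach, as a shift and turn from the pose commanded when the call began, along the tool's axes at that moment; what a row does not reach only later rows make up. Full scale, the value 1, is 80 cm for a shift and 60 degrees for a turn. A row lasts 1/12 s, in which the tool goes at most 41.7 mm and 7.16 degrees, less where a joint would pass 70% of its speed; a pose out of reach is approached as far as the arm can. A call with a number of a shift or a turn outside -1 to 1 is refused whole. A call with a gripper value outside its range is refused whole. The fingers move at their own pace and stop on an object; "newtons" is the grip in N (left out, the last holds). Time passes only in rows, so rows that repeat a pose let the fingers close. It gives the time, the measured TCP pose, the force and the opening at its end, in the units of the state.
- status.observe(): the state, without advancing time (a new reading comes with each control period).
- cams.get_image(name): name is "scene" or "top" or "wrist"; returns a dict with "pixels" (384x512x3 uint8, red, green, blue), "range_z" (384x512 float32, m along the optical axis (not along the pixel's ray), 0 where there is no reading), "camera_matrix" (3x3 intrinsics, pixels), "eye" and "attitude" of the camera in the world; the wrist camera has in their place "tool_from_camera" (4x4, takes a point from camera to tool coordinates, whose origin is the TCP and whose axes are the tool frame's). Camera axes: x right, y down, z forward; pixel columns grow to the right and rows downward; lengths in m; the calibration is good to about 2 mm. A picture is of the moment at which its call begins: read the wrist's pose just before it.
- arm.sign_off(): hands the job in, once; it reports no verdict.
The state is a dict: "clock": time; "joints": joint angles; "dq": joint speeds; "joint_efforts": joint torques, N m; "position": TCP position; "ee_rot": TCP orientation; "force": force on the tool from outside, world axes, zero at the start; "ft_torque": the same for the moment, N m; "width": opening from 0.0 (shut) to 1.0 (fully open).
Only numpy, scipy, OpenCV 4.12 (cv2) and the standard library are available. Lean on these libraries where they do the work, as an engineer would, in place of code of your own. Each camera call takes 0.05 s, during which the arm holds its last target.

## Working session

There is one attempt and no reset: what is moved stays moved. The work goes in short steps, Python scripts to look and compute and a tool call to move; the robot and the scene stay as the last step left them, time stands still between calls to the robot, and variables do not carry over. Pictures are saved under pics/ and viewed, and the job is handed in when it is done.

Besides the shell and the picture viewer there is one more tool, called after "Request:" by a JSON object that holds its "name" and its "arguments". step_arm: Moves the arm, as the interface text tells. Its arguments: {"type":"object","properties":{"rows":{"type":"array","items":{"type":"array","items":{"type":"number"}}},"newtons":{"type":"number"}},"required":["rows"]}

```bash
mkdir -p pics; ls
python3 - <<'E'
from cell import status,cams,arm
import cv2,numpy as np
print(status.observe(), arm.grip_depth)
for n in ("scene","top","wrist"):
    im=cams.get_image(n)
    cv2.imwrite(f"pics/{n}0.png",im["pixels"][...,::-1])
    np.savez(f"pics/{n}0.npz",**{k:v for k,v in im.items()})
    print(n,{k:v for k,v in im.items() if k not in("pixels","range_z")})
E
```

```text
pics
{'clock': 0.0, 'joints': array([ 1.12636908,  0.43524267,  0.02495483,  1.57415492, -0.01160286,
        1.13399057, -0.07513044]), 'dq': array([-1.41985823e-03, -1.56113445e-05,  1.37468745e-03,  1.25969789e-03,
        9.16027892e-04, -1.77273911e-03, -2.30269726e-04]), 'joint_efforts': array([ 1.54472647e-03, -6.67846942e+01,  9.85511206e-01, -3.14451957e+01,
       -6.05343212e-02,  4.29864856e-02,  1.98214002e-04]), 'position': array([ 0.2092777 , -0.58834408,  0.22591017]), 'ee_rot': array([ 0.95476527,  1.35317353, -0.95338455]), 'force': array([0.35504609, 0.36207157, 0.22080221]), 'ft_torque': array([ 0.03593529,  0.00083324, -0.00702656]), 'width': 0.9986500564766139} 0.0188
scene {'camera_matrix': array([[421.68246198,   0.        , 247.86884765],
       [  0.        , 421.68246198, 198.24065004],
       [  0.        ,   0.        ,   1.        ]]), 'eye': array([ 1.06315366, -0.7575731 ,  0.72234441]), 'attitude': array([-2.06662541, -0.6796115 ,  0.38794978])}
top {'camera_matrix': array([[477.77390706,   0.        , 268.35113427],
       [  0.        , 477.77390706, 193.30981499],
       [  0.        ,   0.        ,   1.        ]]), 'eye': array([ 0.2907053 , -0.0077826 ,  1.77254392]), 'attitude': array([-2.13897888,  2.16193292, -0.10093841])}
wrist {'camera_matrix': array([[334.51252473,   0.        , 261.06894639],
       [  0.        , 334.51252473, 193.94408849],
       [  0.        ,   0.        ,   1.        ]]), 'tool_from_camera': array([[-5.51922638e-04, -2.45525642e-01,  9.69389939e-01,
        -1.58451582e-01],
       [ 4.41767376e-04, -9.69390052e-01, -2.45525419e-01,
         6.49026934e-02],
       [ 9.99999750e-01,  2.92733813e-04,  6.43493533e-04,
         1.89567647e-04],
       [ 0.00000000e+00,  0.00000000e+00,  0.00000000e+00,
         1.00000000e+00]])}
```

View pics/scene0.png

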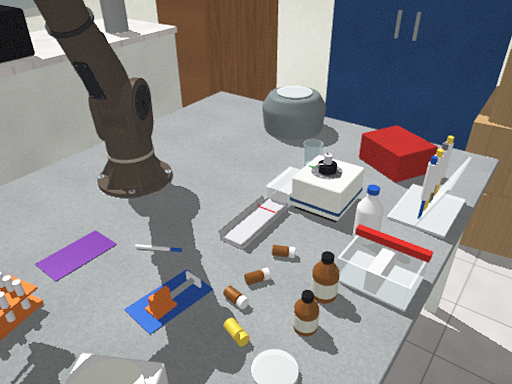

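View pics/top0.png

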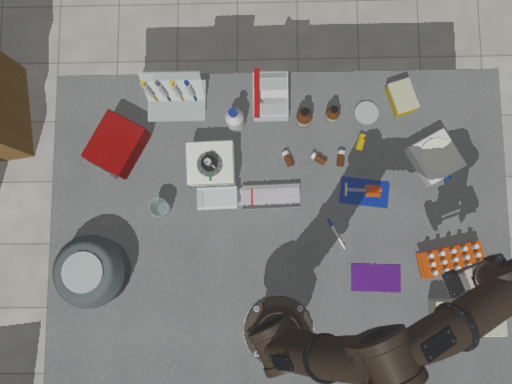

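View pics/wrist0.png

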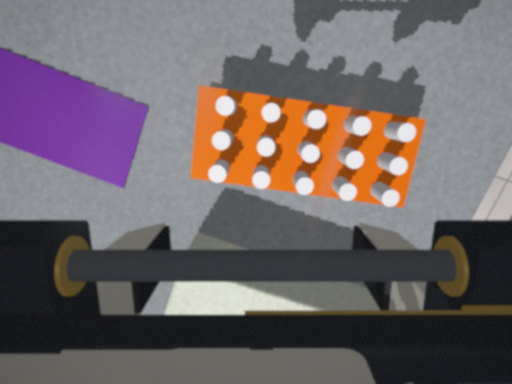

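```bash
cat > h.py <<'E'
from cell import status,cams,arm
import cv2,numpy as np
from scipy.spatial.transform import Rotation as R
def get(n):
    s=status.observe(); im=cams.get_image(n)
    if n=="wrist":
        T=np.eye(4);T[:3,:3]=R.from_rotvec(s["ee_rot"]).as_matrix();T[:3,3]=s["position"]
        M=T@im["tool_from_camera"]
    else:
        M=np.eye(4);M[:3,:3]=R.from_rotvec(im["attitude"]).as_matrix();M[:3,3]=im["eye"]
    im["M"]=M; return im
def cloud(im):
    K=im["camera_matrix"];d=im["range_z"].astype(float);h,w=d.shape
    u,v=np.meshgrid(np.arange(w),np.arange(h))
    p=np.stack([(u-K[0,2])/K[0,0]*d,(v-K[1,2])/K[1,1]*d,d],-1)
    P=p@im["M"][:3,:3].T+im["M"][:3,3]; P[d==0]=np.nan
    return P
def onplane(im,u,v,z):
    K=im["camera_matrix"];r=im["M"][:3,:3]@np.array([(u-K[0,2])/K[0,0],(v-K[1,2])/K[1,1],1.])
    o=im["M"][:3,3]; return o+r*(z-o[2])/r[2]
def proj(im,P):
    P=np.atleast_2d(P);K=im["camera_matrix"];q=(P-im["M"][:3,3])@im["M"][:3,:3]
    return np.c_[q[:,0]/q[:,2]*K[0,0]+K[0,2],q[:,1]/q[:,2]*K[1,1]+K[1,2]]
def save(im,name,box=None,s=1,draw=None):
    a=im["pixels"][...,::-1].copy()
    if box: a=a[box[1]:box[3],box[0]:box[2]]
    a=cv2.resize(a,None,fx=s,fy=s,interpolation=cv2.INTER_CUBIC)
    if draw is not None:
        for p in draw:
            b=box or (0,0)
            cv2.circle(a,(int((p[0]-b[0]+.5)*s),int((p[1]-b[1]+.5)*s)),2,(0,255,0),-1)
    cv2.imwrite("pics/"+name,a)
def tool():
    s=status.observe();return s["position"],R.from_rotvec(s["ee_rot"]).as_matrix()
E
python3 - <<'E'
from h import *
im=get("top"); P=cloud(im); np.save("pics/topP.npy",P); a=im["pixels"]; 
save(im,"top_crop.png",(180,90,400,220),3.6)
im2=get("scene"); save(im2,"scene_crop.png",(120,120,420,345),2.6)
hsv=cv2.cvtColor(a,cv2.COLOR_RGB2HSV)
for n,(u,v) in dict(v1=(288,158),v2=(319,158),v3=(341,158),ye=(361,142),pad=(365,192),padL=(355,190),tr=(270,195),dial=(209,163),hous=(195,150)).items(): print(n,P[v,u].round(4),hsv[v,u])
p,Rm=tool(); print(p,Rm.round(3))
E
```

```text
v1 [ 0.6266 -0.0428  0.0265] [ 12 133 127]
v2 [ 0.6248 -0.1574  0.0276] [ 13 145 134]
v3 [ 0.6225 -0.2378  0.0338] [ 14 151 123]
ye [ 0.6835 -0.3146  0.0248] [ 25 180 187]
pad [ 0.498  -0.3258  0.0106] [  9 116 108]
padL [ 0.5041 -0.2868  0.0257] [100   8 102]
tr [ 0.4927  0.0259 -0.0036] [132   7 182]
dial [0.5855 0.2299 0.1691] [143   6 175]
hous [0.6435 0.2884 0.1123] [ 39   9 200]
[ 0.20937878 -0.58865104  0.22637556] [[-0.     0.942  0.335]
 [ 0.001  0.335 -0.942]
 [-1.    -0.    -0.001]]
```

View pics/top_crop.png

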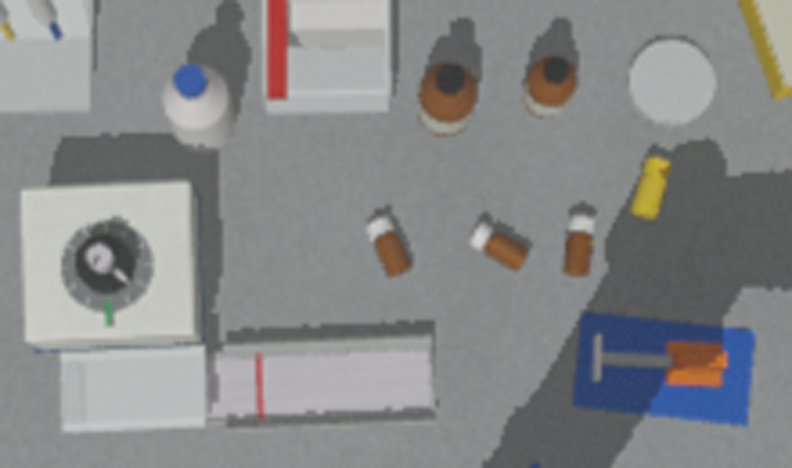

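View pics/scene_crop.png

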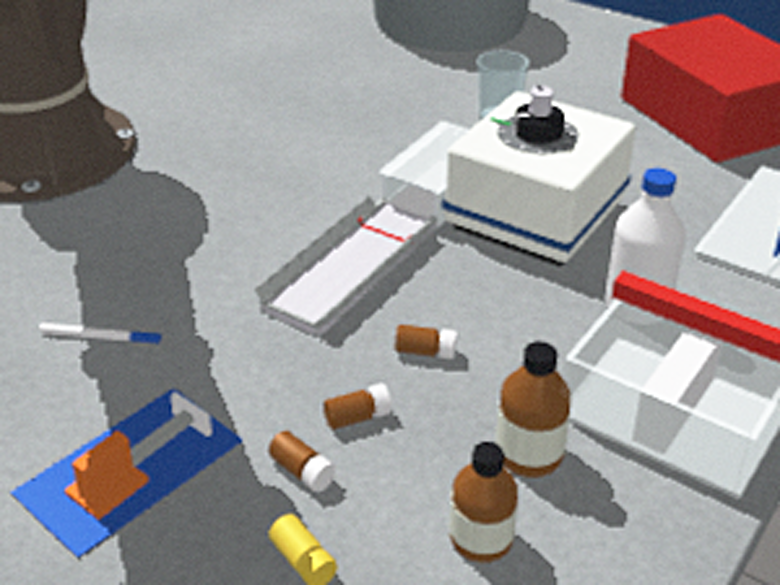

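```bash
cat >> h.py <<'E'
def RY(psi):
    c,s=np.cos(psi),np.sin(psi)
    return np.array([[0,0,-1.],[c,s,0],[s,-c,0]]).T
def plan(pos,psi_deg,p=None,Rm=None):
    if p is None: p,Rm=tool()
    d=Rm.T@(np.array(pos)-p)/0.8
    rv=R.from_matrix(Rm.T@RY(np.radians(psi_deg))).as_rotvec()
    f=rv/np.radians(60)
    n=max(np.linalg.norm(d)*0.8/0.0417,np.degrees(np.linalg.norm(rv))/7.16)
    print("row",d.round(4).tolist(),f.round(4).tolist(),"min rows %.1f"%n)
def st():
    s=status.observe(); Rm=R.from_rotvec(s["ee_rot"]).as_matrix()
    print("t %.2f"%s["clock"],"p",s["position"].round(4),"psi %.2f"%np.degrees(np.arctan2(Rm[1,1],Rm[0,1])),"tilt %.2f"%np.degrees(np.arccos(np.clip(-Rm[2,0],-1,1))),"F",s["force"].round(2),"w %.3f"%s["width"],"q",s["joints"].round(2))
E
python3 - <<'E'
from h import *
st()
plan([0.52,-0.12,0.33],0)
E
```

```text
t 0.25 p [ 0.2094 -0.5887  0.2264] psi 19.58 tilt 0.04 F [ 0.32 -0.54 -0.19] w 1.001 q [ 1.13  0.43  0.03  1.57 -0.01  1.13 -0.08]
row [-0.1293, 0.5621, -0.4219] [0.3263, -0.0007, 0.0002] min rows 13.7
```

Request:
{"name": "step_arm", "arguments": {"rows": [[-1, -0.129, 0.56, -0.42, 0.326, 0, 0], [-1, -0.129, 0.56, -0.42, 0.326, 0, 0], [-1, -0.129, 0.56, -0.42, 0.326, 0, 0], [-1, -0.129, 0.56, -0.42, 0.326, 0, 0], [-1, -0.129, 0.56, -0.42, 0.326, 0, 0], [-1, -0.129, 0.56, -0.42, 0.326, 0, 0], [-1, -0.129, 0.56, -0.42, 0.326, 0, 0], [-1, -0.129, 0.56, -0.42, 0.326, 0, 0], [-1, -0.129, 0.56, -0.42, 0.326, 0, 0], [-1, -0.129, 0.56, -0.42, 0.326, 0, 0], [-1, -0.129, 0.56, -0.42, 0.326, 0, 0], [-1, -0.129, 0.56, -0.42, 0.326, 0, 0]]}}

```text
clock: 1.25
position: [0.4819, -0.1772, 0.318]
ee_rot: [1.209, 1.209, -1.209]
force: [2.1, -0.3, 0.4]
width: 1.002
```

Run:
```python
from h import *
st()
plan([0.52,-0.12,0.33],0)
```

```text
t 1.25 p [ 0.4819 -0.1772  0.318 ] psi 0.01 tilt 0.03 F [ 2.08 -0.33  0.43] w 1.002 q [ 0.38  0.2  -0.16  1.69  0.03  1.26 -1.36]
row [-0.0151, 0.0477, -0.0715] [0.0002, 0.0003, -0.0004] min rows 1.7
```

Request:
{"name": "step_arm", "arguments": {"rows": [[-1, -0.015, 0.048, -0.07, 0, 0, 0], [-1, -0.015, 0.048, -0.07, 0, 0, 0], [-1, -0.015, 0.048, -0.07, 0, 0, 0], [-1, -0.015, 0.048, -0.07, 0, 0, 0]]}}

```text
clock: 1.58
position: [0.5203, -0.1213, 0.3293]
ee_rot: [1.206, 1.211, -1.206]
force: [-0.9, -0.8, -0.6]
width: 1.002
```

Run:
```python
from h import *
st()
im=get("wrist"); save(im,"w1.png",None,1.5); np.save("pics/w1P.npy",cloud(im)); np.savez("pics/w1.npz",**im)
im=get("top"); save(im,"top1.png",None,1.5); np.savez("pics/top1.npz",**im)
```

```text
t 1.58 p [ 0.5203 -0.1213  0.3293] psi 0.24 tilt 0.02 F [-0.92 -0.83 -0.62] w 1.002 q [ 0.29  0.23 -0.2   1.62  0.05  1.3  -1.49]
```

View pics/w1.png

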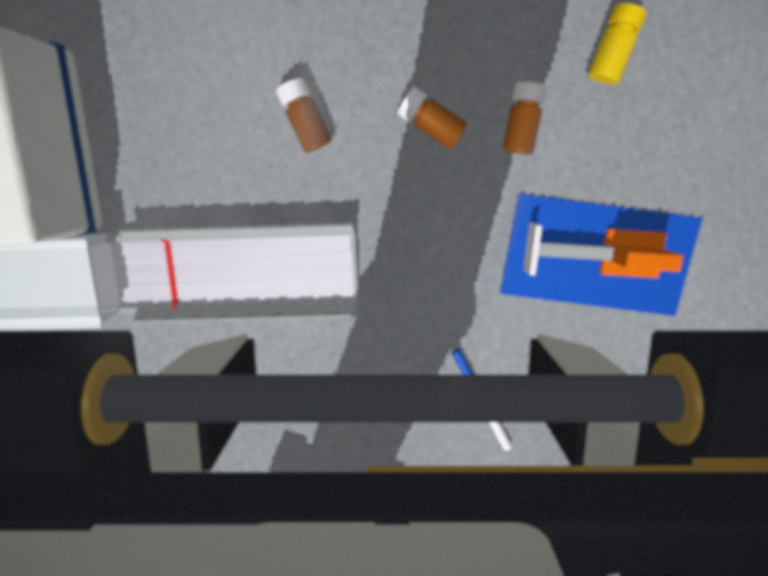

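View pics/top1.png

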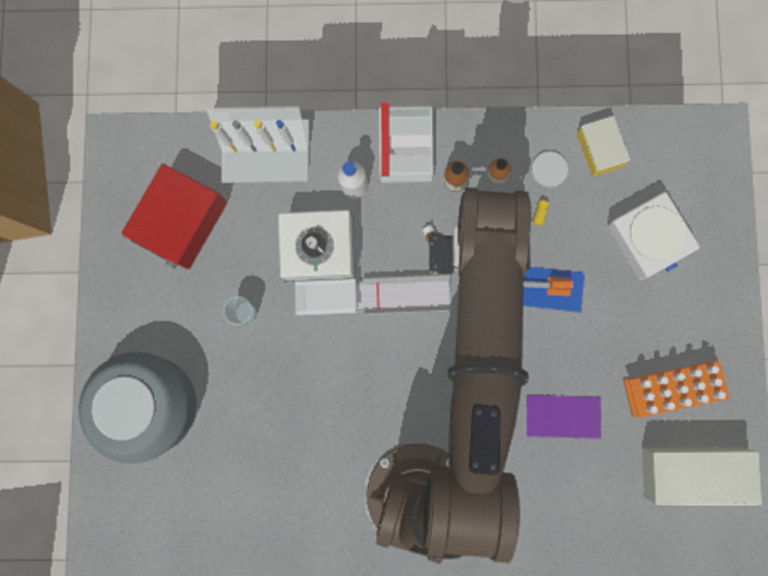

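```bash
cat >> h.py <<'E'
from scipy.optimize import minimize
def cyl(x,y,th,r=.014,L=.058,z0=.014):
    t=np.linspace(0,2*np.pi,24,endpoint=False)
    a=np.array([np.cos(th),np.sin(th),0]);b=np.array([-np.sin(th),np.cos(th),0])
    return np.concatenate([np.array([x,y,z0])+e*L/2*a+r*(np.cos(t)[:,None]*b+np.sin(t)[:,None]*np.array([0,0,1])) for e in(-1,1)])
def silfit(im,mask,f,x0,steps):
    m=cv2.resize(mask.astype(np.float32),None,fx=3,fy=3)
    def cost(x):
        q=((proj(im,f(*x))+.5)*3-.5)
        c=np.zeros(m.shape,np.float32)
        hull=cv2.convexHull(q.astype(np.float32))
        cv2.fillConvexPoly(c,np.round(hull*16).astype(np.int32),1.,lineType=cv2.LINE_8,shift=4)
        return np.abs(c-m).sum()/m.sum()
    S=np.array([x0]+[np.array(x0)+np.eye(len(x0))[i]*steps[i] for i in range(len(x0))])
    r=minimize(cost,x0,method="Nelder-Mead",options=dict(initial_simplex=S,xatol=1e-4,fatol=1e-4))
    S=np.array([r.x]+[r.x+np.eye(len(x0))[i]*steps[i]*-.4 for i in range(len(x0))])
    r=minimize(cost,r.x,method="Nelder-Mead",options=dict(initial_simplex=S,xatol=1e-5,fatol=1e-5))
    return r.x,r.fun
E
python3 - <<'E'
from h import *
d=np.load("pics/w1.npz");im={k:d[k] for k in d}
P=cloud(im);hsv=cv2.cvtColor(im["pixels"],cv2.COLOR_RGB2HSV)
for n,(u,v) in dict(tab=(250,50),tab2=(170,40),v1=(203,76),v2=(290,80),v3=(348,82),floor=(150,180),pad=(350,190),padR=(440,200),blade=(356,165),handle=(430,175)).items(): print(n,P[v,u].round(4),hsv[v,u])
m=(P[...,2]>0.008)&(P[...,2]<0.045)&(P[...,0]>0.56)&(P[...,1]<0.03)&(P[...,1]>-0.30)
n,lab,stt,c=cv2.connectedComponentsWithStats(m.astype(np.uint8))
for i in range(1,n):
    if stt[i,4]<150: continue
    mk=lab==i; pts=P[mk]; hue=np.median(hsv[mk][:,0])
    mu=pts[:,:2].mean(0); w,V=np.linalg.eigh(np.cov(pts[:,:2].T)); th=np.arctan2(V[1,1],V[0,1])
    x,f=silfit(im,mk,cyl,[*mu,th],[.005,.005,.1]) 
    print(i,stt[i],"hue",hue,"mu",mu.round(4),np.degrees(th).round(1),"fit",x.round(4),np.degrees(x[2]).round(1),f.round(3))
E
```

```text
tab [ 0.6631 -0.1063  0.0007] [107  11 157]
tab2 [0.6752 0.0013 0.0008] [100  10 158]
v1 [ 0.6271 -0.0457  0.0271] [ 11 112 141]
v2 [ 0.6227 -0.1593  0.0272] [ 14 182 157]
v3 [ 0.6206 -0.2355  0.0262] [ 15 201 136]
floor [0.4848 0.0397 0.0105] [130  10 226]
pad [ 0.4694 -0.2547  0.003 ] [110 207 201]
padR [ 0.4553 -0.3892  0.006 ] [109 213 193]
blade [ 0.511  -0.2537  0.0278] [140   3 232]
handle [ 0.5014 -0.3474  0.0489] [ 14 229 231]
2 [184  51  38  51 971] hue 11.0 mu [ 0.6274 -0.0449] -155.6 fit [ 0.6274 -0.0435 -2.7239] -156.1 0.073
3 [335  54  30  49 983] hue 14.0 mu [ 0.6258 -0.2378] 171.9 fit [ 0.6257 -0.2402  2.9927] 171.5 0.074
4 [265  57  47  42 937] hue 14.0 mu [ 0.6253 -0.1573] 58.0 fit [ 0.6262 -0.1578  1.0185] 58.4 0.073
```

Run:
```python
from h import *
d=np.load("pics/w1.npz");im={k:d[k] for k in d}
P=cloud(im);a=im["pixels"];hsv=cv2.cvtColor(a,cv2.COLOR_RGB2HSV)
red=((hsv[...,0]<8)|(hsv[...,0]>172))&(hsv[...,1]>110)&(hsv[...,2]>120)
red[:, :100]=0; red[:,130:]=0; red[:150]=0; red[215:]=0
v,u=np.nonzero(red); W=np.array([onplane(im,x,y,.0102) for x,y in zip(u,v)])
fl=W; mu=fl[:,:2].mean(0); print("red wrist",len(u),mu.round(4),"x range",fl[:,0].min().round(4),fl[:,0].max().round(4)); c=np.polyfit(fl[:,0],fl[:,1],1);print("slope deg",np.degrees(np.arctan(c[0])))
# floor brightness edges: columns profile
g=cv2.cvtColor(a,cv2.COLOR_RGB2GRAY)
for col in (125,145,165,185,205,225): print(col,g[140:215,col].tolist())
for row in (165,180,195): print(row,g[row,225:245].tolist())
save(im,"w1_track.png",(70,130,250,220),4.4)
d=np.load("pics/top1.npz");it={k:d[k] for k in d}; Q=cloud(it)
m=(abs(Q[...,2]-.11)<.012)&(Q[...,1]>.12)&(Q[...,1]<.36)&(Q[...,0]>.42)&(Q[...,0]<.72)
m=cv2.morphologyEx(m.astype(np.uint8),cv2.MORPH_CLOSE,np.ones((25,25)))
print("house",cv2.minAreaRect(np.argwhere(m)[:,::-1].astype(np.float32)))
pts=np.argwhere(m)[:,::-1]; w=np.array([onplane(it,x,y,.11)[:2] for x,y in pts],np.float32); print(cv2.minAreaRect(w))
```

```text
red wrist 139 [0.4816 0.0929] x range 0.4466 0.5138
slope deg 1.2940332604100857
125 [99, 99, 100, 98, 99, 99, 99, 98, 99, 100, 102, 112, 130, 155, 175, 182, 182, 180, 180, 188, 197, 208, 212, 212, 212, 213, 214, 214, 215, 215, 215, 216, 216, 218, 216, 215, 216, 214, 213, 212, 214, 216, 216, 217, 218, 216, 216, 213, 213, 214, 220, 220, 220, 221, 220, 220, 219, 218, 215, 204, 175, 140, 117, 109, 110, 107, 111, 110, 111, 111, 112, 115, 131, 152, 161]
145 [102, 100, 101, 98, 101, 101, 104, 104, 103, 105, 110, 125, 145, 164, 177, 183, 182, 181, 185, 195, 207, 213, 214, 213, 212, 213, 216, 216, 217, 216, 215, 217, 218, 217, 216, 216, 218, 216, 216, 217, 217, 219, 218, 219, 220, 220, 218, 218, 219, 219, 223, 223, 224, 223, 222, 220, 221, 220, 208, 179, 143, 125, 117, 114, 112, 112, 111, 111, 113, 112, 111, 120, 141, 157, 161]
165 [96, 96, 95, 96, 95, 98, 97, 99, 99, 102, 115, 135, 160, 177, 185, 185, 185, 186, 193, 207, 215, 218, 218, 219, 216, 220, 221, 219, 220, 220, 220, 220, 221, 220, 220, 222, 222, 221, 220, 221, 221, 220, 222, 222, 222, 223, 222, 223, 223, 223, 226, 226, 225, 224, 22
[... 1040 characters left out ...]
, 224, 225, 227, 226, 226, 224, 226, 227, 227, 226, 226, 226, 225, 225, 222, 214, 184, 146, 125, 119, 115, 116, 113, 110, 112, 110, 109, 107, 111, 126, 150, 164, 162, 159, 160]
165 [224, 224, 224, 225, 223, 223, 223, 218, 205, 185, 176, 159, 131, 112, 129, 147, 156, 158, 152, 152]
180 [224, 222, 223, 223, 223, 222, 223, 223, 221, 212, 198, 182, 156, 129, 134, 150, 151, 140, 121, 104]
195 [214, 216, 219, 222, 224, 223, 223, 223, 222, 217, 201, 172, 138, 110, 98, 92, 93, 96, 95, 93]
house ((209.745361328125, 162.39791870117188), (43.364315032958984, 48.313751220703125), 87.39744567871094)
((0.5988662242889404, 0.2361602932214737), (0.15606404840946198, 0.16990718245506287), 1.8057140111923218)
```

View pics/w1_track.png

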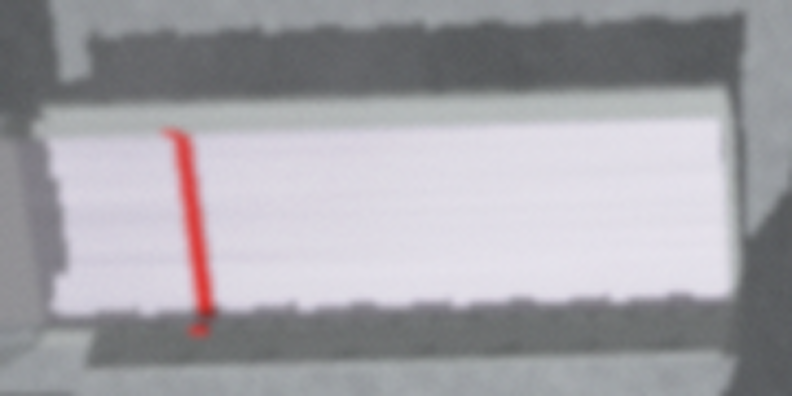

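Run:
```python
from h import *
d=np.load("pics/w1.npz");im={k:d[k] for k in d}
for z,L in ((.010,[(125,160.2),(145,159.4),(165,158.5),(185,157.7),(205,157.1),(225,156.2)]),(.027,[(125,152.8),(145,152.3),(165,151.5),(185,151.2),(205,150.5),(225,149.6)])):
    W=np.array([onplane(im,u,v,z) for u,v in L]); c=np.polyfit(W[:,1],W[:,0],1); print(z,"deg",np.degrees(np.arctan(c[0])),"x at y=0", c[1], "x at y=.147",np.polyval(c,.147)); 
for row,col in ((165,233.6),(180,235),(195,235.3)): print(onplane(im,col,row,.010).round(4))
```

```text
0.01 deg -2.530201322308143 x at y=0 0.5168837278877607 x at y=.147 0.5103879342379627
0.027 deg -2.0308196576528896 x at y=0 0.5286270929479837 x at y=.147 0.5234145699512696
[ 0.5073 -0.0824  0.01  ]
[ 0.4853 -0.0841  0.01  ]
[ 0.4627 -0.0842  0.01  ]
```

Run:
```python
from h import *
d=np.load("pics/top0.npz");im={k:d[k] for k in d}
M=np.eye(4);M[:3,:3]=R.from_rotvec(im["attitude"]).as_matrix();M[:3,3]=im["eye"];im["M"]=M
P=cloud(im)
for z0,z1,n in ((.07,.2,"tall"),):
    m=(P[...,2]>z0)&(P[...,2]<z1)&(P[...,0]>.35)&(P[...,1]<.42)&(P[...,1]>-.45)
    k,lab,s,c=cv2.connectedComponentsWithStats(m.astype(np.uint8))
    for i in range(1,k):
        if s[i,4]>15:
            q=P[lab==i]; print(s[i],q.min(0).round(3),q.max(0).round(3))
st(); plan([0.6274,-0.0435,0.10],24)
```

```text
[253  69  14  49 334] [0.769 0.035 0.07 ] [0.949 0.084 0.101]
[155  71  48  27 877] [0.847 0.269 0.07 ] [0.924 0.42  0.2  ]
[297 107  16  17 195] [ 0.746 -0.132  0.07 ] [ 0.805 -0.077  0.127]
[327 106  13  12  96] [ 0.766 -0.23   0.07 ] [ 0.809 -0.187  0.109]
[225 108  19  21 306] [0.732 0.118 0.07 ] [0.798 0.184 0.166]
[ 186  140   49   46 2127] [0.52 0.15 0.07] [0.68  0.323 0.173]
[159 198  10  19  31] [0.412 0.391 0.07 ] [0.477 0.42  0.093]
t 1.68 p [ 0.5191 -0.124   0.329 ] psi -0.03 tilt 0.06 F [ 0.21 -0.34  0.58] w 0.998 q [ 0.29  0.23 -0.2   1.62  0.05  1.3  -1.49]
row [0.2861, 0.1356, -0.1009] [-0.4006, 0.0004, 0.0009] min rows 6.4
```

Request:
{"name": "step_arm", "arguments": {"rows": [[-0.1, 0.286, 0.136, -0.101, -0.4, 0, 0], [-0.1, 0.286, 0.136, -0.101, -0.4, 0, 0], [-0.1, 0.286, 0.136, -0.101, -0.4, 0, 0], [-0.1, 0.286, 0.136, -0.101, -0.4, 0, 0], [-0.1, 0.286, 0.136, -0.101, -0.4, 0, 0], [-0.1, 0.286, 0.136, -0.101, -0.4, 0, 0], [-0.1, 0.286, 0.136, -0.101, -0.4, 0, 0], [-0.1, 0.286, 0.136, -0.101, -0.4, 0, 0], [-0.1, 0.286, 0.136, -0.101, -0.4, 0, 0]]}}

```text
clock: 2.43
position: [0.6277, -0.0437, 0.1007]
ee_rot: [0.895, 1.379, -0.897]
force: [0.4, -0.0, 0.5]
width: 0.551
```

Run:
```python
from h import *
st()
im=get("wrist"); save(im,"w2.png",None,1.5);st()
plan([0.6274,-0.0435,0.003],24)
```

```text
t 2.43 p [ 0.6277 -0.0437  0.1007] psi 23.96 tilt 0.10 F [ 0.38 -0.01  0.47] w 0.551 q [ 0.16  0.58 -0.26  1.68  0.18  0.9  -1.33]
t 2.48 p [ 0.6284 -0.044   0.1021] psi 23.92 tilt 0.09 F [-0.96 -0.25  0.79] w 0.552 q [ 0.16  0.58 -0.26  1.68  0.18  0.9  -1.33]
row [0.1238, -0.001, -0.0013] [-0.0013, 0.0013, -0.0005] min rows 2.4
```

View pics/w2.png

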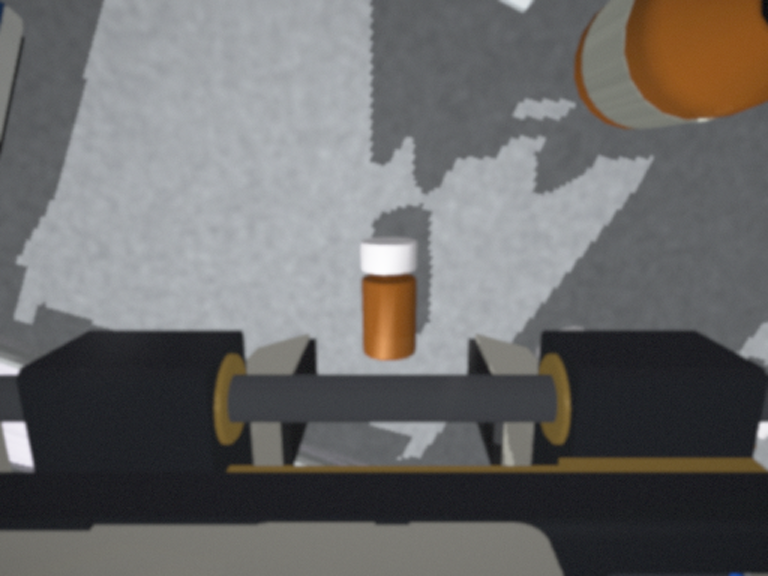

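Request:
{"name": "step_arm", "arguments": {"rows": [[-0.1, 0.121, 0, 0, 0, 0, 0], [-0.1, 0.121, 0, 0, 0, 0, 0], [-0.1, 0.121, 0, 0, 0, 0, 0], [-0.1, 0.121, 0, 0, 0, 0, 0], [1, 0.121, 0, 0, 0, 0, 0], [1, 0.121, 0, 0, 0, 0, 0], [1, 0.121, 0, 0, 0, 0, 0], [1, 0.121, 0, 0, 0, 0, 0], [1, 0.121, 0, 0, 0, 0, 0], [1, 0.121, 0, 0, 0, 0, 0]], "newtons": 12}}

```text
clock: 3.32
position: [0.6295, -0.0423, 0.0056]
ee_rot: [0.896, 1.376, -0.894]
force: [-1.4, -1.1, 7.9]
width: 0.302
```

Run:
```python
from h import *
st()
```

```text
t 3.32 p [ 0.6295 -0.0423  0.0056] psi 24.01 tilt 0.15 F [-1.37 -1.1   7.94] w 0.302 q [ 0.14  0.7  -0.23  1.74  0.23  0.72 -1.37]
```

Request:
{"name": "step_arm", "arguments": {"rows": [[1, -0.1, 0, 0, 0, 0, 0], [1, -0.1, 0, 0, 0, 0, 0], [1, -0.1, 0, 0, 0, 0, 0], [1, -0.1, 0, 0, 0, 0, 0]]}}

```text
clock: 3.65
position: [0.6305, -0.0421, 0.087]
ee_rot: [0.897, 1.374, -0.892]
force: [-0.5, 0.5, -0.0]
width: 0.298
```

Run:
```python
from h import *
st()
plan([0.4815,0.0624,0.08],1.9)
```

```text
t 3.65 p [ 0.6305 -0.0421  0.087 ] psi 24.02 tilt 0.34 F [-0.5   0.54 -0.05] w 0.298 q [ 0.16  0.6  -0.26  1.69  0.19  0.87 -1.34]
row [0.0076, -0.117, -0.1952] [0.3686, 0.0014, -0.0055] min rows 4.4
```

Request:
{"name": "step_arm", "arguments": {"rows": [[1, 0.0075, -0.117, -0.195, 0.369, 0, 0], [1, 0.0075, -0.117, -0.195, 0.369, 0, 0], [1, 0.0075, -0.117, -0.195, 0.369, 0, 0], [1, 0.0075, -0.117, -0.195, 0.369, 0, 0], [1, 0.0075, -0.117, -0.195, 0.369, 0, 0], [1, 0.0075, -0.117, -0.195, 0.369, 0, 0], [1, 0.0075, -0.117, -0.195, 0.369, 0, 0], [1, 0.0075, -0.117, -0.195, 0.369, 0, 0]]}}

```text
clock: 4.32
position: [0.48, 0.0616, 0.0776]
ee_rot: [1.185, 1.224, -1.185]
force: [1.2, -0.7, -0.9]
width: 0.301
```

Run:
```python
from h import *
st()
im=get("wrist"); save(im,"w3.png",None,1.5);st(); np.savez("pics/w3.npz",**im)
plan([0.4815,0.0624,0.016],1.9)
```

```text
t 4.32 p [0.48   0.0616 0.0776] psi 1.85 tilt 0.03 F [ 1.25 -0.73 -0.89] w 0.301 q [-0.09  0.41 -0.19  2.07  0.12  0.67 -1.9 ]
t 4.37 p [0.4803 0.0614 0.0776] psi 1.81 tilt 0.03 F [ 0.52  0.18 -0.65] w 0.298 q [-0.09  0.41 -0.19  2.06  0.12  0.67 -1.9 ]
row [0.0769, 0.0015, -0.0013] [-0.0015, 0.0003, -0.0004] min rows 1.5
```

View pics/w3.png

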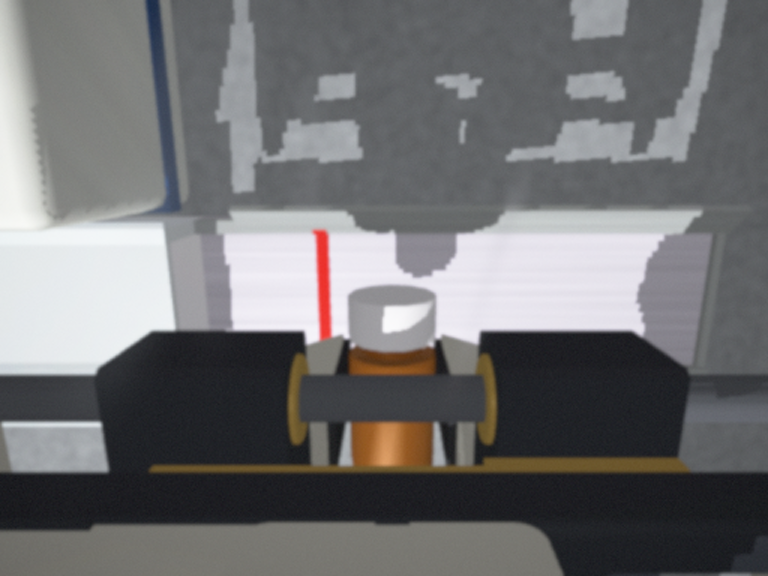

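Run:
```python
from h import *
d=np.load("pics/w3.npz");im={k:d[k] for k in d};P=cloud(im)
c=P[190:235,235:290]; m=(c[...,2]>.06); q=c[m]; print(q[:,0].max(),np.percentile(q[:,0],[98,99.5]),q[:,2].max(), q[:,1].min(),q[:,1].max(), np.median(q[:,1]))
# track walls again
for v,z in ((143,.027),(155,.010)): print(v,onplane(im,180,v,z))
print(onplane(im,216,200,.010))
```

```text
0.5073099664030474 [0.50699608 0.50712404] 0.10187259898838916 0.04779830782079906 0.07415780932506921 0.06145507371748406
143 [0.52311463 0.11274404 0.027     ]
155 [0.5132579 0.1169774 0.01     ]
[0.48247221 0.09263231 0.01      ]
```

Request:
{"name": "step_arm", "arguments": {"rows": [[1, 0, 0.005, 0, 0, 0, 0], [1, 0.04, 0.005, 0, 0, 0, 0], [1, 0.06, 0.005, 0, 0, 0, 0], [1, 0.07, 0.005, 0, 0, 0, 0], [1, 0.079, 0.005, 0, 0, 0, 0], [1, 0.079, 0.005, 0, 0, 0, 0], [1, 0.079, 0.005, 0, 0, 0, 0]]}}

```text
clock: 4.95
position: [0.4839, 0.0621, 0.0146]
ee_rot: [1.186, 1.224, -1.185]
force: [-0.5, 0.0, 0.5]
width: 0.302
```

Request:
{"name": "step_arm", "arguments": {"rows": [[0.4, 0, 0, 0, 0, 0, 0], [0.35, 0, 0, 0, 0, 0, 0], [0.3, 0, 0, 0, 0, 0, 0], [0.25, 0, 0, 0, 0, 0, 0], [0.2, 0, 0, 0, 0, 0, 0], [0.15, 0, 0, 0, 0, 0, 0]]}}

```text
clock: 5.45
position: [0.4835, 0.0623, 0.0147]
ee_rot: [1.185, 1.224, -1.185]
force: [-0.2, 0.8, 0.3]
width: 0.414
```

Run:
```python
from h import *
st()
im=get("wrist"); save(im,"w4.png",None,1.5);st()
```

```text
t 5.45 p [0.4835 0.0623 0.0147] psi 1.88 tilt 0.02 F [-0.24  0.77  0.31] w 0.414 q [-0.11  0.52 -0.16  2.1   0.16  0.53 -1.93]
t 5.50 p [0.4834 0.0623 0.0147] psi 1.88 tilt 0.01 F [-0.61  0.8  -0.07] w 0.417 q [-0.11  0.52 -0.16  2.1   0.16  0.53 -1.93]
```

View pics/w4.png

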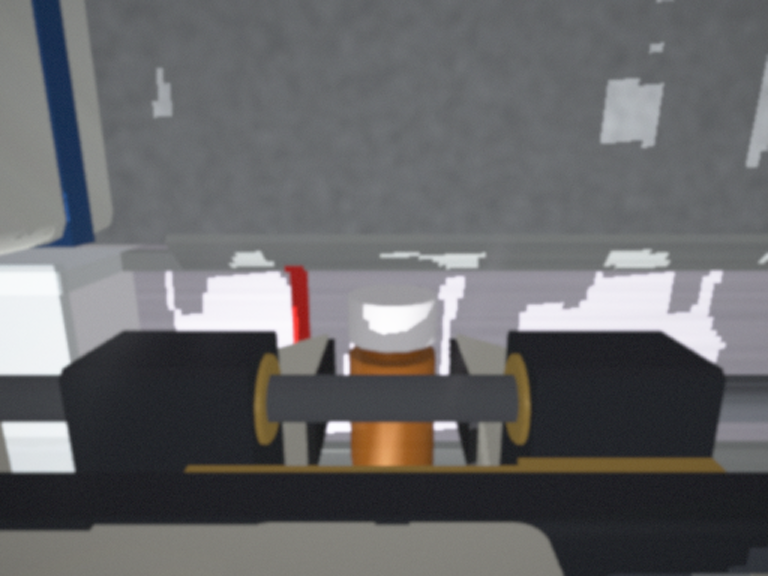

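Request:
{"name": "step_arm", "arguments": {"rows": [[0.15, -0.05, 0, 0, 0, 0, 0], [0.1, -0.12, 0, 0, 0, 0, 0], [0.1, -0.12, 0, 0, 0, 0, 0], [0.1, -0.12, 0, 0, 0, 0, 0]]}}

```text
clock: 5.83
position: [0.4859, 0.0629, 0.1144]
ee_rot: [1.189, 1.22, -1.18]
force: [0.2, 0.2, 0.4]
width: 0.45
```

Run:
```python
from h import *
st()
plan([0.6262,-0.1578,0.09],58.4)
```

```text
t 5.83 p [0.4859 0.0629 0.1144] psi 1.87 tilt 0.39 F [0.24 0.19 0.43] w 0.450 q [-0.08  0.36 -0.2   2.02  0.11  0.76 -1.88]
row [0.0313, 0.166, 0.2815] [-0.9422, 0.0023, -0.0064] min rows 7.9
```

Request:
{"name": "step_arm", "arguments": {"rows": [[-0.1, 0.031, 0.166, 0.281, -0.942, 0, 0], [-0.1, 0.031, 0.166, 0.281, -0.942, 0, 0], [-0.1, 0.031, 0.166, 0.281, -0.942, 0, 0], [-0.1, 0.031, 0.166, 0.281, -0.942, 0, 0], [-0.1, 0.031, 0.166, 0.281, -0.942, 0, 0], [-0.1, 0.031, 0.166, 0.281, -0.942, 0, 0], [-0.1, 0.031, 0.166, 0.281, -0.942, 0, 0], [-0.1, 0.031, 0.166, 0.281, -0.942, 0, 0], [-0.1, 0.031, 0.166, 0.281, -0.942, 0, 0], [-0.1, 0.031, 0.166, 0.281, -0.942, 0, 0], [-0.1, 0.031, 0.166, 0.281, -0.942, 0, 0]]}}

```text
clock: 6.75
position: [0.623, -0.1569, 0.0853]
ee_rot: [0.435, 1.528, -0.434]
force: [-0.1, -0.6, -0.7]
width: 0.553
```

Run:
```python
from h import *
im=get("wrist"); save(im,"w5.png",None,1.5);st()
plan([0.6262,-0.1578,0.006],58.4)
```

```text
t 6.80 p [ 0.6232 -0.1568  0.0856] psi 58.31 tilt 0.03 F [-0.55  0.89 -0.54] w 0.548 q [ 0.42  0.63 -0.39  1.65  0.28  0.91 -0.63]
row [0.0995, 0.001, 0.0039] [-0.0016, -0.0005, -0.0] min rows 1.9
```

View pics/w5.png

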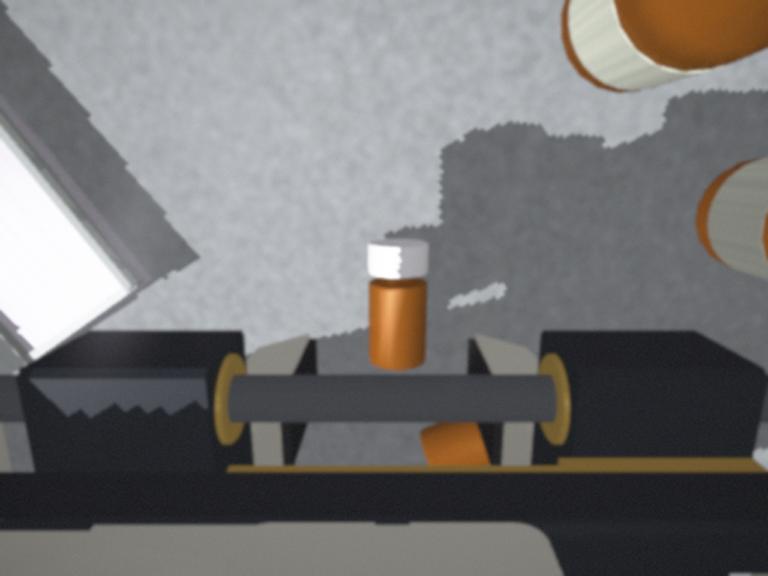

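Request:
{"name": "step_arm", "arguments": {"rows": [[-0.1, 0.05, 0.001, 0.004, 0, 0, 0], [-0.1, 0.0985, 0.001, 0.004, 0, 0, 0], [-0.1, 0.0985, 0.001, 0.004, 0, 0, 0], [-0.1, 0.0985, 0.001, 0.004, 0, 0, 0], [1, 0.0985, 0.001, 0.004, 0, 0, 0], [1, 0.0985, 0.001, 0.004, 0, 0, 0], [1, 0.0985, 0.001, 0.004, 0, 0, 0], [1, 0.0985, 0.001, 0.004, 0, 0, 0], [1, 0.0985, 0.001, 0.004, 0, 0, 0], [1, 0.0985, 0.001, 0.004, 0, 0, 0]]}}

```text
clock: 7.63
position: [0.6272, -0.1591, 0.0081]
ee_rot: [0.432, 1.526, -0.432]
force: [-1.6, -0.4, 6.4]
width: 0.301
```

Request:
{"name": "step_arm", "arguments": {"rows": [[1, -0.05, 0, 0, 0, 0, 0], [1, -0.1, 0, 0, 0, 0, 0], [1, -0.1, 0, 0, 0, 0, 0], [1, -0.1, 0, 0, 0, 0, 0]]}}

```text
clock: 7.97
position: [0.6286, -0.1593, 0.09]
ee_rot: [0.432, 1.522, -0.432]
force: [-0.3, 0.4, -1.3]
width: 0.3
```

Run:
```python
from h import *
st()
plan([0.4860,0.0045,0.08],1.9)
```

```text
t 7.97 p [ 0.6286 -0.1593  0.09  ] psi 58.38 tilt 0.32 F [-0.29  0.44 -1.27] w 0.300 q [ 0.42  0.63 -0.39  1.64  0.29  0.92 -0.63]
row [0.0112, 0.0809, -0.2592] [0.9413, 0.0037, -0.0041] min rows 7.9
```

Request:
{"name": "step_arm", "arguments": {"rows": [[1, 0.011, 0.081, -0.259, 0.941, 0, 0], [1, 0.011, 0.081, -0.259, 0.941, 0, 0], [1, 0.011, 0.081, -0.259, 0.941, 0, 0], [1, 0.011, 0.081, -0.259, 0.941, 0, 0], [1, 0.011, 0.081, -0.259, 0.941, 0, 0], [1, 0.011, 0.081, -0.259, 0.941, 0, 0], [1, 0.011, 0.081, -0.259, 0.941, 0, 0], [1, 0.011, 0.081, -0.259, 0.941, 0, 0], [1, 0.011, 0.081, -0.259, 0.941, 0, 0], [1, 0.011, 0.081, -0.259, 0.941, 0, 0], [1, 0.011, 0.081, -0.259, 0.941, 0, 0]]}}

```text
clock: 8.88
position: [0.4838, 0.0045, 0.0777]
ee_rot: [1.181, 1.227, -1.182]
force: [-0.1, 0.1, 0.1]
width: 0.299
```

```bash
cat > look.py <<'E'
from h import *
import sys
st()
im=get("wrist"); save(im,sys.argv[1]+".png",None,1.5);st(); np.savez("pics/%s.npz"%sys.argv[1],**im)
P=cloud(im)
c=P[190:235,235:290]; m=(c[...,2]>.06); q=c[m]
if len(q): print("held cap: xmax,",np.percentile(q[:,0],[98,99.5]),"ztop",q[:,2].max(),"ymed",np.median(q[:,1]))
E
python3 look.py w6
```

```text
t 8.88 p [0.4838 0.0045 0.0777] psi 2.14 tilt 0.06 F [-0.13  0.07  0.12] w 0.299 q [ 0.02  0.41 -0.17  2.07  0.11  0.67 -1.76]
t 8.93 p [0.4839 0.0045 0.0778] psi 2.09 tilt 0.04 F [ 0.26 -0.19  0.87] w 0.298 q [ 0.02  0.41 -0.17  2.07  0.11  0.67 -1.77]
held cap: xmax, [0.51407601 0.51429643] ztop 0.09930373339676471 ymed 0.00448658204834637
```

View pics/w6.png

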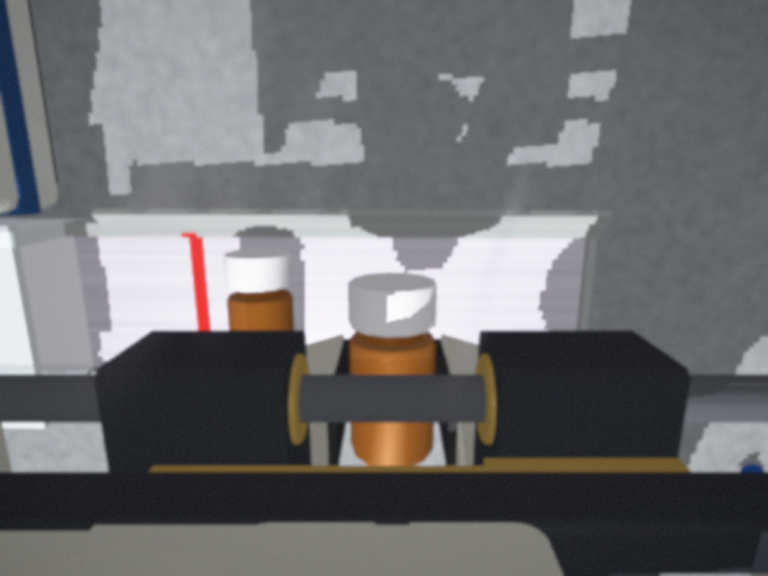

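Request:
{"name": "step_arm", "arguments": {"rows": [[1, 0.04, 0, 0, 0, 0, 0], [1, 0.06, 0, 0, 0, 0, 0], [1, 0.07, 0, 0, 0, 0, 0], [1, 0.0755, 0, 0, 0, 0, 0], [1, 0.0755, 0, 0, 0, 0, 0], [1, 0.0755, 0, 0, 0, 0, 0], [0.4, 0.0755, 0, 0, 0, 0, 0], [0.35, 0.0755, 0, 0, 0, 0, 0], [0.3, 0.0755, 0, 0, 0, 0, 0], [0.25, 0.0755, 0, 0, 0, 0, 0], [0.2, 0.0755, 0, 0, 0, 0, 0], [0.2, 0.0755, 0, 0, 0, 0, 0]]}}

```text
clock: 9.93
position: [0.4842, 0.0048, 0.0179]
ee_rot: [1.184, 1.225, -1.184]
force: [0.2, 0.4, 0.8]
width: 0.394
```

Request:
{"name": "step_arm", "arguments": {"rows": [[0.2, -0.03, 0, 0, 0, 0, 0], [0.2, -0.07, 0, 0, 0, 0, 0], [0.2, -0.12, 0, 0, 0, 0, 0], [0.1, -0.12, 0, 0, 0, 0, 0], [0.1, -0.12, 0, 0, 0, 0, 0]]}}

```text
clock: 10.35
position: [0.4858, 0.0049, 0.1159]
ee_rot: [1.187, 1.221, -1.181]
force: [-0.6, -0.7, 1.4]
width: 0.448
```

Run:
```python
from h import *
st()
plan([0.6257,-0.2402,0.09],-8.5)
```

```text
t 10.35 p [0.4858 0.0049 0.1159] psi 1.93 tilt 0.28 F [-0.61 -0.72  1.44] w 0.448 q [ 0.03  0.35 -0.19  2.03  0.09  0.76 -1.75]
row [0.0332, 0.1643, 0.3121] [0.1738, -0.0005, -0.0047] min rows 6.8
```

Request:
{"name": "step_arm", "arguments": {"rows": [[-0.1, 0.033, 0.164, 0.312, 0.174, 0, 0], [-0.1, 0.033, 0.164, 0.312, 0.174, 0, 0], [-0.1, 0.033, 0.164, 0.312, 0.174, 0, 0], [-0.1, 0.033, 0.164, 0.312, 0.174, 0, 0], [-0.1, 0.033, 0.164, 0.312, 0.174, 0, 0], [-0.1, 0.033, 0.164, 0.312, 0.174, 0, 0], [-0.1, 0.033, 0.164, 0.312, 0.174, 0, 0], [-0.1, 0.033, 0.164, 0.312, 0.174, 0, 0], [-0.1, 0.033, 0.164, 0.312, 0.174, 0, 0], [-0.1, 0.033, 0.164, 0.312, 0.174, 0, 0]]}}

```text
clock: 11.18
position: [0.6227, -0.2393, 0.0858]
ee_rot: [1.317, 1.138, -1.319]
force: [-0.6, 0.7, 0.3]
width: 0.551
```

```bash
python3 look.py w7;  python3 - <<'E'
from h import *
plan([0.6257,-0.2402,0.006],-8.5)
E
```

```text
t 11.18 p [ 0.6227 -0.2393  0.0858] psi -8.49 tilt 0.16 F [-0.57  0.7   0.34] w 0.551 q [ 0.34  0.64 -0.08  1.6   0.06  0.91 -1.48]
t 11.23 p [ 0.6229 -0.2385  0.0863] psi -8.42 tilt 0.14 F [-0.14  0.46  0.36] w 0.550 q [ 0.34  0.64 -0.08  1.6   0.06  0.91 -1.48]
row [0.1004, 0.0039, 0.0018] [0.0014, -0.0012, 0.002] min rows 1.9
```

View pics/w7.png

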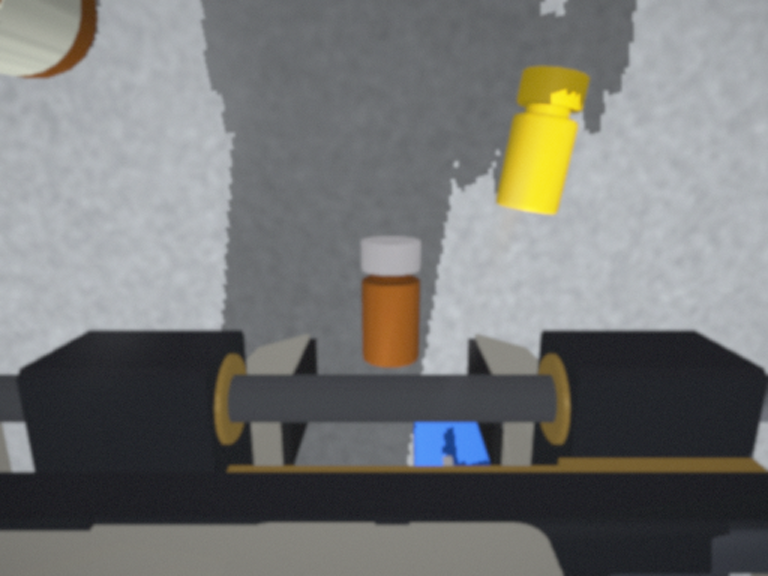

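Request:
{"name": "step_arm", "arguments": {"rows": [[-0.1, 0.05, 0.003, 0.001, 0, 0, 0], [-0.1, 0.1, 0.003, 0.001, 0, 0, 0], [-0.1, 0.1, 0.003, 0.001, 0, 0, 0], [-0.1, 0.1, 0.003, 0.001, 0, 0, 0], [1, 0.1, 0.003, 0.001, 0, 0, 0], [1, 0.1, 0.003, 0.001, 0, 0, 0], [1, 0.1, 0.003, 0.001, 0, 0, 0], [1, 0.1, 0.003, 0.001, 0, 0, 0], [1, 0.1, 0.003, 0.001, 0, 0, 0], [1, 0.1, 0.003, 0.001, 0, 0, 0]]}}

```text
clock: 12.07
position: [0.6265, -0.2415, 0.0086]
ee_rot: [1.318, 1.134, -1.317]
force: [-0.9, 0.7, 7.5]
width: 0.301
```

Request:
{"name": "step_arm", "arguments": {"rows": [[1, -0.05, 0, 0, 0, 0, 0], [1, -0.1, 0, 0, 0, 0, 0], [1, -0.1, 0, 0, 0, 0, 0], [1, -0.1, 0, 0, 0, 0, 0]]}}

```text
clock: 12.4
position: [0.6279, -0.2422, 0.0907]
ee_rot: [1.319, 1.13, -1.314]
force: [-0.1, -0.0, -0.4]
width: 0.3
```

Run:
```python
from h import *
st()
plan([0.4875,-0.0525,0.08],1.9)
```

```text
t 12.40 p [ 0.6279 -0.2422  0.0907] psi -8.52 tilt 0.34 F [-0.05 -0.04 -0.43] w 0.300 q [ 0.34  0.64 -0.08  1.59  0.06  0.91 -1.48]
row [0.0119, -0.2088, -0.2085] [-0.1736, 0.0014, -0.0055] min rows 5.7
```

Request:
{"name": "step_arm", "arguments": {"rows": [[1, 0.012, -0.209, -0.2085, -0.174, 0, 0], [1, 0.012, -0.209, -0.2085, -0.174, 0, 0], [1, 0.012, -0.209, -0.2085, -0.174, 0, 0], [1, 0.012, -0.209, -0.2085, -0.174, 0, 0], [1, 0.012, -0.209, -0.2085, -0.174, 0, 0], [1, 0.012, -0.209, -0.2085, -0.174, 0, 0], [1, 0.012, -0.209, -0.2085, -0.174, 0, 0], [1, 0.012, -0.209, -0.2085, -0.174, 0, 0], [1, 0.012, -0.209, -0.2085, -0.174, 0, 0]]}}

```text
clock: 13.15
position: [0.4855, -0.0524, 0.0775]
ee_rot: [1.184, 1.225, -1.185]
force: [0.4, -0.8, 0.2]
width: 0.3
```

```bash
python3 look.py w8
```

```text
t 13.15 p [ 0.4855 -0.0524  0.0775] psi 1.93 tilt 0.03 F [ 0.37 -0.77  0.16] w 0.300 q [ 0.12  0.42 -0.16  2.06  0.1   0.68 -1.64]
t 13.20 p [ 0.4859 -0.0528  0.0775] psi 1.86 tilt 0.03 F [ 0.19 -0.53  0.25] w 0.306 q [ 0.12  0.42 -0.16  2.06  0.1   0.68 -1.64]
held cap: xmax, [0.51335872 0.51349011] ztop 0.09862704615969445 ymed -0.052515984705924904
```

View pics/w8.png

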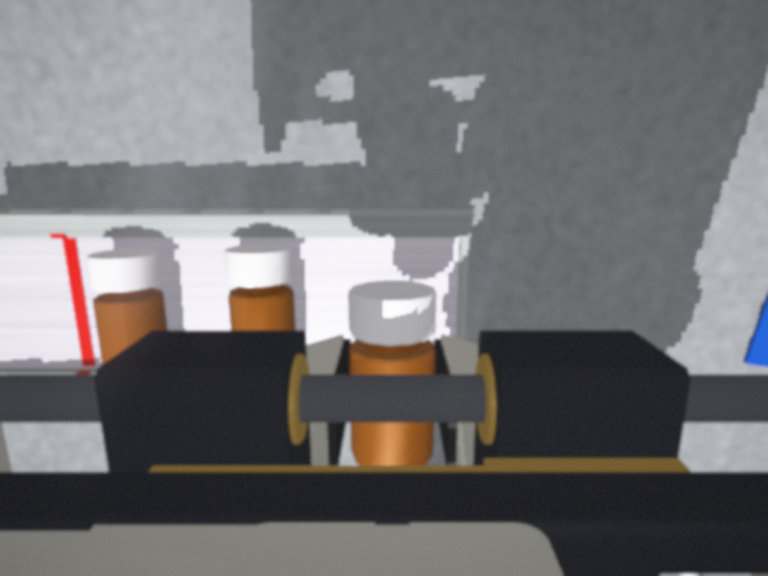

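Request:
{"name": "step_arm", "arguments": {"rows": [[1, 0.04, 0.0025, 0, 0, 0, 0], [1, 0.06, 0.0025, 0, 0, 0, 0], [1, 0.07, 0.0025, 0, 0, 0, 0], [1, 0.0745, 0.0025, 0, 0, 0, 0], [1, 0.0745, 0.0025, 0, 0, 0, 0], [1, 0.0745, 0.0025, 0, 0, 0, 0], [0.4, 0.0745, 0.0025, 0, 0, 0, 0], [0.35, 0.0745, 0.0025, 0, 0, 0, 0], [0.3, 0.0745, 0.0025, 0, 0, 0, 0], [0.25, 0.0745, 0.0025, 0, 0, 0, 0], [0.2, 0.0745, 0.0025, 0, 0, 0, 0], [0.2, 0.0745, 0.0025, 0, 0, 0, 0]]}}

```text
clock: 14.2
position: [0.4873, -0.0517, 0.0183]
ee_rot: [1.184, 1.225, -1.184]
force: [-0.4, 0.3, 0.2]
width: 0.397
```

Request:
{"name": "step_arm", "arguments": {"rows": [[0.2, -0.03, 0, 0, 0, 0, 0], [0.2, -0.07, 0, 0, 0, 0, 0], [0.2, -0.12, 0, 0, 0, 0, 0], [0.1, -0.2, 0, 0, 0, 0, 0], [0.1, -0.2, 0, 0, 0, 0, 0]]}}

```text
clock: 14.62
position: [0.4886, -0.0515, 0.1825]
ee_rot: [1.186, 1.222, -1.181]
force: [1.3, -0.8, 0.1]
width: 0.446
```

Run:
```python
from h import *
st()
plan([0.48,-0.25,0.25],0)
```

```text
t 14.62 p [ 0.4886 -0.0515  0.1825] psi 1.95 tilt 0.26 F [ 1.29 -0.84  0.12] w 0.446 q [ 0.14  0.27 -0.18  1.94  0.06  0.93 -1.6 ]
row [-0.0845, -0.0188, 0.2476] [0.0325, 0.0001, -0.0044] min rows 5.0
```

Request:
{"name": "step_arm", "arguments": {"rows": [[-0.1, -0.085, -0.02, 0.247, 0.0325, 0, 0], [-0.1, -0.085, -0.02, 0.247, 0.0325, 0, 0], [-0.1, -0.085, -0.02, 0.247, 0.0325, 0, 0], [-0.1, -0.085, -0.02, 0.247, 0.0325, 0, 0], [-0.1, -0.085, -0.02, 0.247, 0.0325, 0, 0], [-0.1, -0.085, -0.02, 0.247, 0.0325, 0, 0], [-0.1, -0.085, -0.02, 0.247, 0.0325, 0, 0], [-0.1, -0.085, -0.02, 0.247, 0.0325, 0, 0], [-0.1, -0.085, -0.02, 0.247, 0.0325, 0, 0]]}}

```text
clock: 15.37
position: [0.478, -0.2479, 0.2456]
ee_rot: [1.208, 1.212, -1.208]
force: [-0.1, 0.2, 0.2]
width: 0.549
```

```bash
python3 look.py w9
```

```text
t 15.37 p [ 0.478  -0.2479  0.2456] psi 0.11 tilt 0.08 F [-0.09  0.16  0.15] w 0.549 q [ 0.44  0.28 -0.07  1.75  0.02  1.11 -1.21]
t 15.42 p [ 0.478  -0.2478  0.2456] psi 0.14 tilt 0.08 F [ 0.97 -0.5  -0.3 ] w 0.549 q [ 0.44  0.28 -0.07  1.75  0.02  1.11 -1.21]
```

View pics/w9.png

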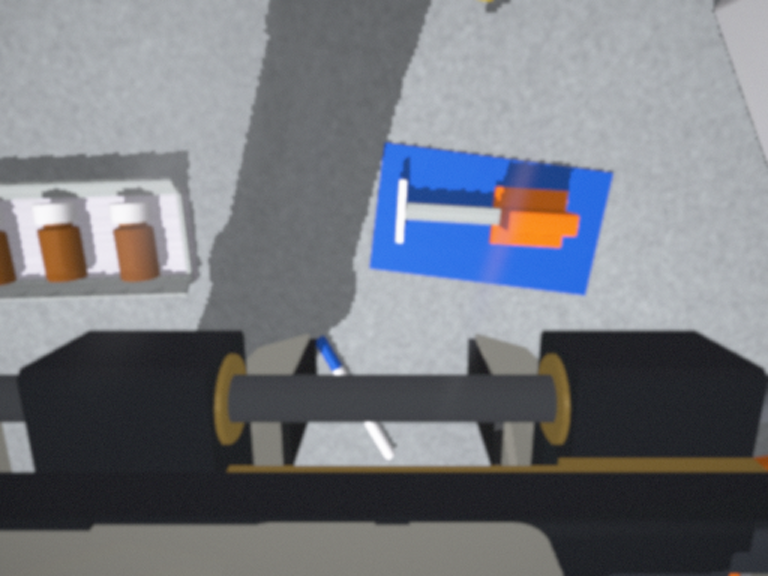

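```bash
cat > pad.py <<'E'
from h import *
import sys
def padfit(im):
    P=cloud(im);a=im["pixels"];hsv=cv2.cvtColor(a,cv2.COLOR_RGB2HSV)
    org=(hsv[...,0]<18)&(hsv[...,1]>150)&(hsv[...,2]>100)
    top=org&(P[...,2]>.041)&(P[...,2]<.056)
    n,l,s,c=cv2.connectedComponentsWithStats(top.astype(np.uint8)); k=1+np.argmax(s[1:,4]); top=l==k
    w=P[top][:,:2].astype(np.float32); print("slab top n",top.sum(),"z",np.median(P[top][:,2]).round(4),"rect",cv2.minAreaRect(w),"mean",w.mean(0))
    hc=w.mean(0)
    # image-based
    px=np.argwhere(top)[:,::-1]; W=np.array([onplane(im,u,v,.049)[:2] for u,v in px],np.float32); print("plane rect",cv2.minAreaRect(W))
    # blade: points with z .02-.032 within 0.09..0.115 of handle, low saturation
    dd=np.hypot(P[...,0]-hc[0],P[...,1]-hc[1])
    bl=(hsv[...,1]<60)&(P[...,2]>.019)&(P[...,2]<.034)&(dd>.08)&(dd<.125)
    b=P[bl]; print("blade n",bl.sum(),"mean",b.mean(0).round(4),"rect",cv2.minAreaRect(b[:,:2].astype(np.float32)))
    v=b.mean(0)[:2]-hc; print("dir deg",np.degrees(np.arctan2(v[1],v[0])),"dist",np.hypot(*v))
    blue=(hsv[...,0]>100)&(hsv[...,0]<125)&(hsv[...,1]>150)&(np.hypot(P[...,0]-hc[0],P[...,1]-hc[1])<.2)
    px=np.argwhere(blue)[:,::-1]; W=np.array([onplane(im,u,v,.003)[:2] for u,v in px],np.float32); print("pad",cv2.minAreaRect(W))
d=np.load("pics/%s.npz"%sys.argv[1]);padfit({k:d[k] for k in d})
E
python3 pad.py w9; python3 pad.py w1
```

```text
slab top n 664 z 0.0492 rect ((0.5032312870025635, -0.35475659370422363), (0.047413937747478485, 0.016004545614123344), 87.08894348144531) mean [ 0.503379   -0.35476777]
plane rect ((0.503549337387085, -0.35485905408859253), (0.04733377322554588, 0.01633470319211483), 86.78263092041016)
blade n 305 mean [ 0.5091 -0.2596  0.0243] rect ((0.5087310075759888, -0.26391974091529846), (0.022190701216459274, 0.04457130655646324), 86.63172149658203)
dir deg 86.53144945107478 dist 0.09537062892742465
pad ((0.4568770229816437, -0.30014103651046753), (0.21608081459999084, 0.1885317862033844), 82.79105377197266)
slab top n 452 z 0.0491 rect ((0.5035198926925659, -0.3540872037410736), (0.04911832511425018, 0.016131702810525894), 86.47576904296875) mean [ 0.5040725  -0.35210454]
plane rect ((0.504187285900116, -0.3523710370063782), (0.05205557867884636, 0.016735535115003586), 86.67404174804688)
blade n 218 mean [ 0.5097 -0.2571  0.0246] rect ((0.5086946487426758, -0.262408971786499), (0.019856758415699005, 0.04620027914643288), 86.35591125488281)
dir deg 86.6323127261964 dist 0.0951547470415913
pad ((0.4572954773902893, -0.3018020987510681), (0.2130310833454132, 0.18730363249778748), 82.78418731689453)
```

Run:
```python
from h import *
d=np.load("pics/w9.npz");im={k:d[k] for k in d}
C=np.array([onplane(im,u/1.5,v/1.5,.003)[:2] for u,v in ((387,142),(612,170),(586,294),(371,268))]); print(C.round(4),"centre",C.mean(0).round(4), [np.hypot(*(C[i]-C[i-1])).round(4) for i in range(4)])
e=(C[0]+C[3]-C[1]-C[2])/2; print("yaw",np.degrees(np.arctan2(e[1],e[0])))
st(); plan([0.5034,-0.3548,0.09],86.6)
```

```text
[[ 0.5591 -0.2445]
 [ 0.5386 -0.4193]
 [ 0.4391 -0.4088]
 [ 0.4605 -0.2315]] centre [ 0.4993 -0.326 ] [np.float64(0.0994), np.float64(0.176), np.float64(0.1001), np.float64(0.1786)]
yaw 83.21579747300115
t 15.42 p [ 0.478  -0.2478  0.2456] psi 0.14 tilt 0.08 F [ 0.97 -0.5  -0.3 ] w 0.549 q [ 0.44  0.28 -0.07  1.75  0.02  1.11 -1.21]
row [0.1943, 0.0315, 0.1341] [-1.441, -0.0014, -0.0001] min rows 12.1
```

Request:
{"name": "step_arm", "arguments": {"rows": [[-0.1, 0, 0.031, 0.134, -0.2, 0, 0], [-0.1, 0, 0.031, 0.134, -0.9, 0, 0], [-0.1, 0.05, 0.031, 0.134, -0.9, 0, 0], [-0.1, 0.1, 0.031, 0.134, -0.9, 0, 0], [-0.1, 0.15, 0.031, 0.134, -0.9, 0, 0], [-0.1, 0.15, 0.031, 0.134, -0.9, 0, 0], [-0.1, 0.15, 0.031, 0.134, -0.9, 0, 0], [-0.1, 0.15, 0.031, 0.134, -0.9, 0, 0], [-0.1, 0.15, 0.031, 0.134, -0.9, 0, 0]]}}

```text
clock: 16.17
position: [0.503, -0.3553, 0.1254]
ee_rot: [0.489, 1.516, -0.487]
force: [-0.5, -0.3, -0.0]
width: 0.549
```

Run:
```python
from h import *
st(); plan([0.5034,-0.3548,0.09],86.6)
```

```text
t 16.17 p [ 0.503  -0.3553  0.1254] psi 54.29 tilt 0.10 F [-0.54 -0.29 -0.02] w 0.549 q [ 0.69  0.53 -0.23  1.7   0.15  0.93 -0.22]
row [0.0442, 0.0007, 0.0002] [-0.5384, -0.0013, -0.001] min rows 4.5
```

Request:
{"name": "step_arm", "arguments": {"rows": [[-0.1, 0.044, 0, 0, -0.538, 0, 0], [-0.1, 0.044, 0, 0, -0.538, 0, 0], [-0.1, 0.044, 0, 0, -0.538, 0, 0], [-0.1, 0.044, 0, 0, -0.538, 0, 0], [-0.1, 0.044, 0, 0, -0.538, 0, 0], [-0.1, 0.044, 0, 0, -0.538, 0, 0], [-0.1, 0.044, 0, 0, -0.538, 0, 0]]}}

```text
clock: 16.75
position: [0.503, -0.3561, 0.091]
ee_rot: [0.054, 1.57, -0.053]
force: [0.2, 0.4, 0.3]
width: 0.551
```

```bash
python3 look.py w10; python3 pad.py w10
python3 - <<'E'
from h import *
st(); plan([0.5034,-0.3548,0.015],86.6)
E
```

```text
t 16.75 p [ 0.503  -0.3561  0.091 ] psi 86.09 tilt 0.02 F [0.19 0.41 0.26] w 0.551 q [ 0.78  0.59 -0.37  1.72  0.26  0.88  0.23]
t 16.80 p [ 0.503  -0.3563  0.091 ] psi 86.08 tilt 0.01 F [-0.02  0.03 -0.  ] w 0.552 q [ 0.78  0.59 -0.37  1.72  0.26  0.88  0.23]
slab top n 1874 z 0.0493 rect ((0.5028969049453735, -0.35366564989089966), (0.04849781095981598, 0.015932565554976463), 86.5980453491211) mean [ 0.50310206 -0.3521541 ]
plane rect ((0.5029258131980896, -0.35287901759147644), (0.049812812358140945, 0.015763847157359123), 86.65443420410156)
blade n 1086 mean [ 0.5084 -0.2577  0.0246] rect ((0.5081514716148376, -0.26213109493255615), (0.020053481683135033, 0.04572516679763794), 86.31177520751953)
dir deg 86.81784784339723 dist 0.094572525586014
pad ((0.4999825954437256, -0.31771963834762573), (0.16439223289489746, 0.09833019971847534), 82.9970474243164)
t 16.80 p [ 0.503  -0.3563  0.091 ] psi 86.08 tilt 0.01 F [-0.02  0.03 -0.  ] w 0.552 q [ 0.78  0.59 -0.37  1.72  0.26  0.88  0.23]
row [0.095, 0.0018, 0.0004] [-0.0086, 0.0001, -0.0002] min rows 1.8
```

View pics/w10.png

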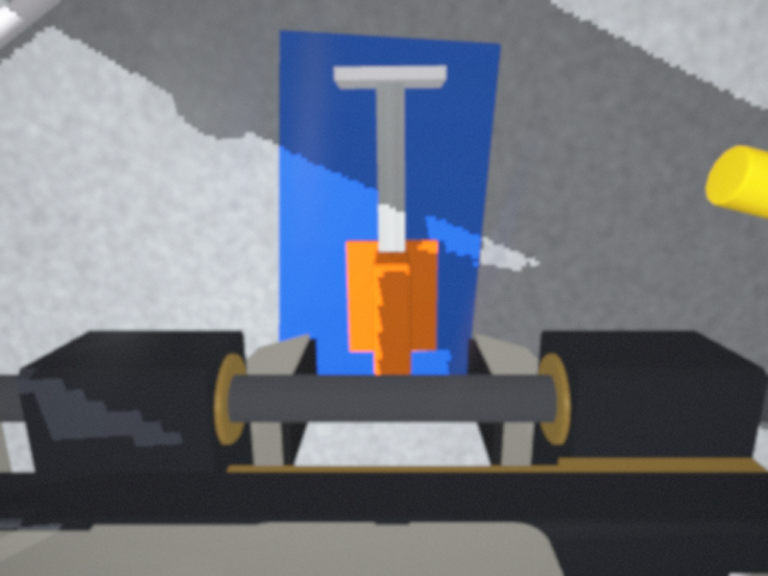

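Request:
{"name": "step_arm", "arguments": {"rows": [[-0.1, 0.05, 0.003, 0, -0.0087, 0, 0], [-0.1, 0.095, 0.003, 0, -0.0087, 0, 0], [-0.1, 0.095, 0.003, 0, -0.0087, 0, 0], [-0.1, 0.095, 0.003, 0, -0.0087, 0, 0], [1, 0.095, 0.003, 0, -0.0087, 0, 0], [1, 0.095, 0.003, 0, -0.0087, 0, 0], [1, 0.095, 0.003, 0, -0.0087, 0, 0], [1, 0.095, 0.003, 0, -0.0087, 0, 0], [1, 0.095, 0.003, 0, -0.0087, 0, 0], [1, 0.095, 0.003, 0, -0.0087, 0, 0], [1, 0.095, 0.003, 0, -0.0087, 0, 0], [1, 0.095, 0.003, 0, -0.0087, 0, 0]], "newtons": 30}}

```text
clock: 17.8
position: [0.5031, -0.3548, 0.0156]
ee_rot: [0.044, 1.57, -0.045]
force: [-1.6, 1.1, 6.4]
width: 0.174
```

Run:
```python
from h import *
st()
```

```text
t 17.80 p [ 0.5031 -0.3548  0.0156] psi 86.78 tilt 0.05 F [-1.59  1.11  6.41] w 0.174 q [ 0.75  0.68 -0.34  1.77  0.31  0.74  0.2 ]
```

Request:
{"name": "step_arm", "arguments": {"rows": [[1, -0.02, 0, 0, 0, 0, 0], [1, -0.06, 0, 0, 0, 0, 0], [1, -0.08, 0, 0, 0, 0, 0], [1, -0.08, 0, 0, 0, 0, 0], [1, -0.08, 0, 0, 0, 0, 0]]}}

```text
clock: 18.22
position: [0.5033, -0.3549, 0.0797]
ee_rot: [0.043, 1.569, -0.045]
force: [-0.9, 0.1, -1.8]
width: 0.174
```

```bash
python3 look.py w11
python3 - <<'E'
from h import *
st(); plan([0.4906,-0.190,0.08],91.9)
E
```

```text
t 18.22 p [ 0.5033 -0.3549  0.0797] psi 86.78 tilt 0.10 F [-0.87  0.12 -1.82] w 0.174 q [ 0.78  0.6  -0.37  1.73  0.27  0.86  0.23]
t 18.27 p [ 0.5024 -0.3545  0.0786] psi 86.78 tilt 0.03 F [-0.66 -0.89 -2.36] w 0.171 q [ 0.78  0.6  -0.37  1.73  0.27  0.86  0.23]
held cap: xmax, [0.51745592 0.51807183] ztop 0.11528400806004278 ymed -0.33216035395275645
t 18.27 p [ 0.5024 -0.3545  0.0786] psi 86.78 tilt 0.03 F [-0.66 -0.89 -2.36] w 0.171 q [ 0.78  0.6  -0.37  1.73  0.27  0.86  0.23]
row [-0.0018, 0.2045, -0.0263] [-0.0854, -0.0004, 0.0] min rows 4.0
```

View pics/w11.png

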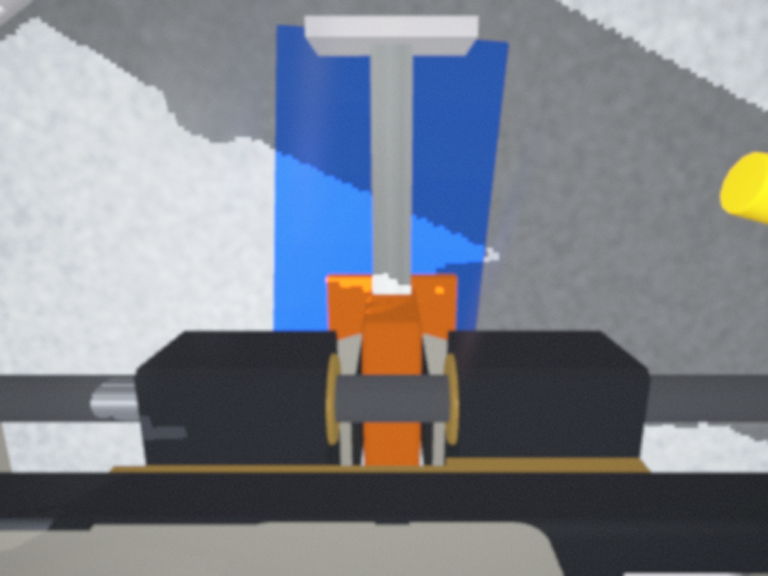

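Request:
{"name": "step_arm", "arguments": {"rows": [[1, 0, 0.2045, -0.0263, -0.0855, 0, 0], [1, 0, 0.2045, -0.0263, -0.0855, 0, 0], [1, 0, 0.2045, -0.0263, -0.0855, 0, 0], [1, 0, 0.2045, -0.0263, -0.0855, 0, 0], [1, 0, 0.2045, -0.0263, -0.0855, 0, 0], [1, 0, 0.2045, -0.0263, -0.0855, 0, 0], [1, 0, 0.2045, -0.0263, -0.0855, 0, 0], [1, 0, 0.2045, -0.0263, -0.0855, 0, 0]]}}

```text
clock: 18.93
position: [0.4906, -0.1913, 0.0782]
ee_rot: [-0.025, 1.572, 0.025]
force: [-0.1, -1.2, -1.2]
width: 0.175
```

```bash
python3 look.py w12
```

```text
t 18.93 p [ 0.4906 -0.1913  0.0782] psi 91.82 tilt 0.07 F [-0.13 -1.16 -1.15] w 0.175 q [ 0.58  0.49 -0.41  1.95  0.28  0.76  0.03]
t 18.98 p [ 0.4906 -0.1915  0.0783] psi 91.79 tilt 0.06 F [ 0.15  0.28 -1.98] w 0.171 q [ 0.58  0.49 -0.42  1.95  0.28  0.76  0.03]
held cap: xmax, [0.50325726 0.50384655] ztop 0.11364965982623579 ymed -0.16851380196174545
```

View pics/w12.png

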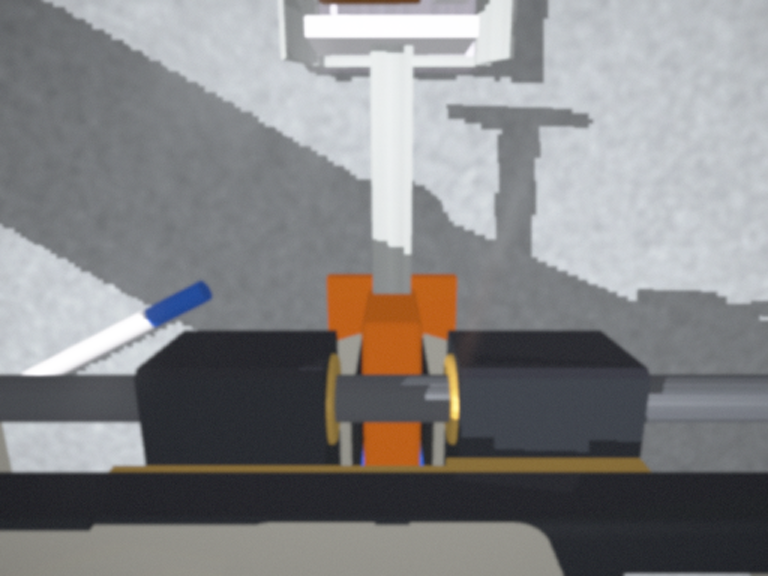

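Run:
```python
from h import *
d=np.load("pics/w12.npz");im={k:d[k] for k in d};P=cloud(im)
for v in (20,30,35):
    print(v,[onplane(im,u,v,.027).round(4) for u in (281/1.5,513/1.5)])
b=P[8:30,210:315]; q=b[(b[...,2]>.080)&(b[...,2]<.1)]; print("blade",len(q),q.mean(0).round(4),q.max(0).round(4),q.min(0).round(4))
d=np.load("pics/w9.npz");im={k:d[k] for k in d};P=cloud(im)
m=(P[...,2]>.020)&(P[...,2]<.05)&(P[...,1]<.03)&(P[...,1]>-.09)&(abs(P[...,0]-.485)<.031)
n,l,s,c=cv2.connectedComponentsWithStats(m.astype(np.uint8))
for i in range(1,n):
    if s[i,4]>100: q=P[l==i]; print(s[i],q.mean(0).round(4),q.min(0).round(4),q.max(0).round(4))
```

```text
20 [array([ 0.4441, -0.0782,  0.027 ]), array([ 0.5324, -0.0754,  0.027 ])]
30 [array([ 0.444 , -0.0835,  0.027 ]), array([ 0.5329, -0.0806,  0.027 ])]
35 [array([ 0.444 , -0.0861,  0.027 ]), array([ 0.5332, -0.0833,  0.027 ])]
blade 2074 [ 0.4871 -0.0912  0.0886] [ 0.5093 -0.0872  0.0923] [ 0.4651 -0.0939  0.08  ]
[  21  134   38   54 1456] [ 0.4867 -0.0018  0.0334] [ 0.4569 -0.012   0.02  ] [0.5151 0.0167 0.04  ]
[  73  134   34   54 1381] [ 0.4873 -0.0577  0.0338] [ 0.4572 -0.0683  0.0203] [ 0.5156 -0.0404  0.0394]
```

Request:
{"name": "step_arm", "arguments": {"rows": [[1, 0, 0.011, 0.0015, 0, 0, 0], [1, 0.03, 0.011, 0.0015, 0, 0, 0], [1, 0.05, 0.011, 0.0015, 0, 0, 0], [1, 0.06, 0.011, 0.0015, 0, 0, 0], [1, 0.063, 0.011, 0.0015, 0, 0, 0], [1, 0.063, 0.011, 0.0015, 0, 0, 0], [1, 0.063, 0.011, 0.0015, 0, 0, 0], [1, 0.063, 0.011, 0.0015, 0, 0, 0]]}}

```text
clock: 19.65
position: [0.4926, -0.1813, 0.0294]
ee_rot: [-0.026, 1.569, 0.026]
force: [0.7, -0.1, 0.0]
width: 0.177
```

```bash
python3 look.py w13
python3 - <<'E'
from h import *
im=get("scene"); save(im,"s13.png",(180,130,380,290),3.8)
E
```

```text
t 19.65 p [ 0.4926 -0.1813  0.0294] psi 91.91 tilt 0.08 F [ 0.72 -0.14  0.01] w 0.177 q [ 0.53  0.56 -0.38  1.99  0.33  0.65 -0.03]
t 19.70 p [ 0.4925 -0.1814  0.0293] psi 91.91 tilt 0.08 F [-0.09  0.32 -0.71] w 0.175 q [ 0.53  0.56 -0.38  1.99  0.33  0.65 -0.03]
held cap: xmax, [0.49893643 0.49935636] ztop 0.06487250364840297 ymed -0.1596835563190111
```

View pics/w13.png

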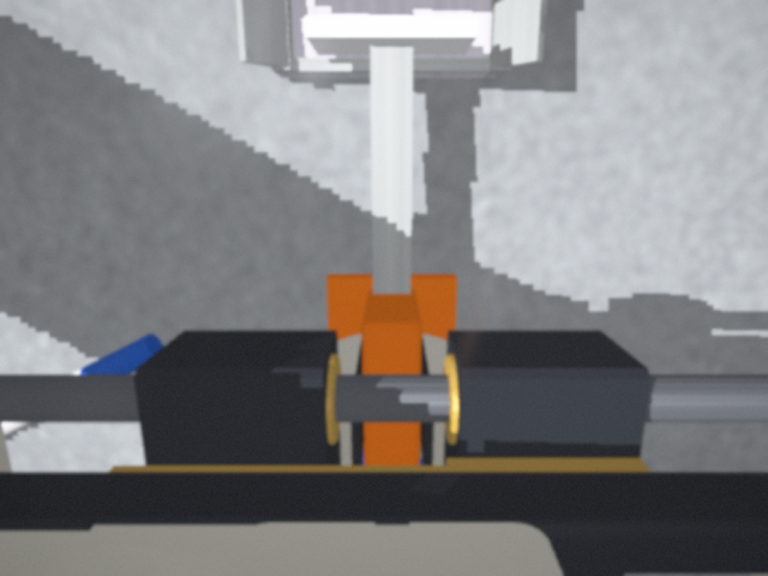

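View pics/s13.png

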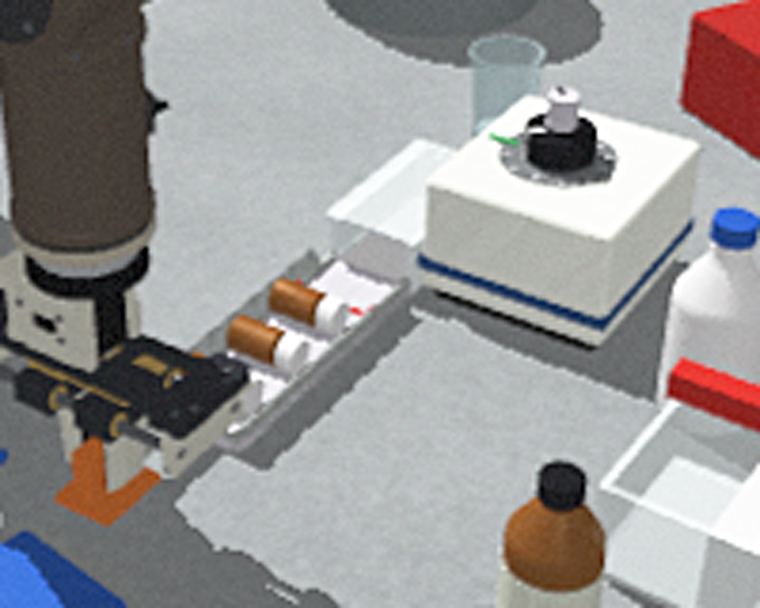

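Request:
{"name": "step_arm", "arguments": {"rows": [[1, 0, 0.004, 0, 0, 0, 0], [1, 0, 0.009, 0, 0, 0, 0], [1, 0, 0.014, 0, 0, 0, 0], [1, 0, 0.019, 0, 0, 0, 0], [1, 0, 0.024, 0, 0, 0, 0], [1, 0, 0.029, 0, 0, 0, 0], [1, 0, 0.034, 0, 0, 0, 0], [1, 0, 0.039, 0, 0, 0, 0], [1, 0, 0.044, 0, 0, 0, 0], [1, 0, 0.049, 0, 0, 0, 0], [1, 0, 0.054, 0, 0, 0, 0], [1, 0, 0.059, 0, 0, 0, 0]]}}

```text
clock: 20.75
position: [0.4903, -0.1336, 0.0286]
ee_rot: [-0.026, 1.571, 0.026]
force: [0.1, -0.4, -1.3]
width: 0.175
```

```bash
python3 look.py w14
python3 - <<'E'
from h import *
im=get("scene"); save(im,"s14.png",(180,130,380,290),3.8)
E
```

```text
t 20.75 p [ 0.4903 -0.1336  0.0286] psi 91.92 tilt 0.00 F [ 0.14 -0.35 -1.34] w 0.175 q [ 0.44  0.54 -0.38  2.03  0.33  0.62 -0.13]
t 20.80 p [ 0.4904 -0.1326  0.0286] psi 91.97 tilt 0.03 F [-0.32  0.52 -0.93] w 0.175 q [ 0.44  0.54 -0.38  2.03  0.33  0.62 -0.13]
held cap: xmax, [0.49668918 0.49702972] ztop 0.06425262361444313 ymed -0.11212188181201829
```

View pics/s14.png

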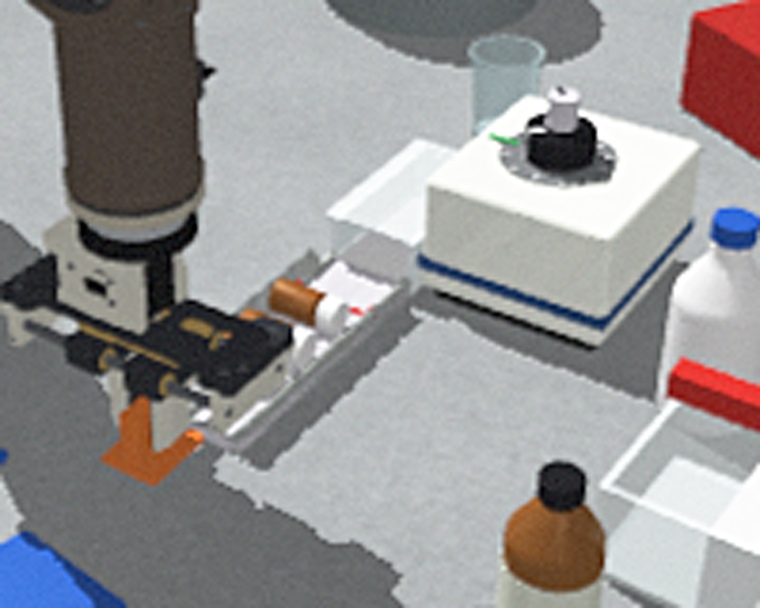

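View pics/w14.png

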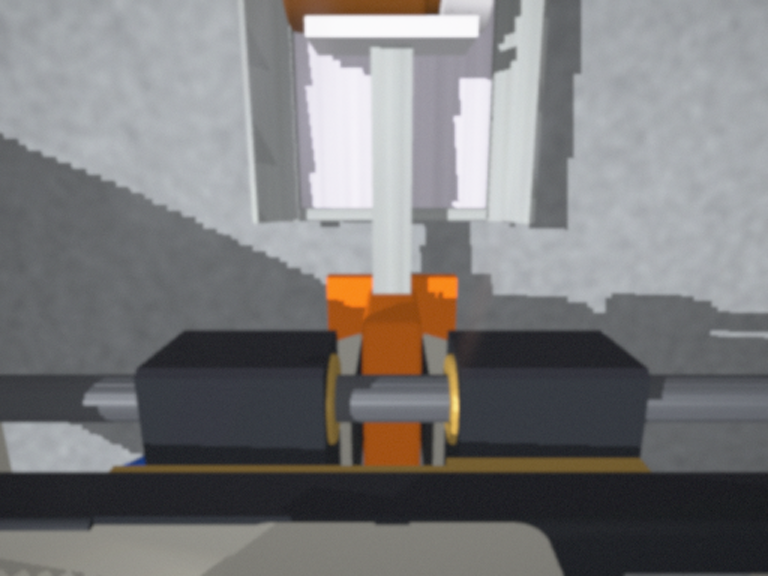

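Request:
{"name": "step_arm", "arguments": {"rows": [[1, 0, 0.005, 0, 0, 0, 0], [1, 0, 0.01, 0, 0, 0, 0], [1, 0, 0.015, 0, 0, 0, 0], [1, 0, 0.02, 0, 0, 0, 0], [1, 0, 0.025, 0, 0, 0, 0], [1, 0, 0.03, 0, 0, 0, 0], [1, 0, 0.035, 0, 0, 0, 0], [1, 0, 0.04, 0, 0, 0, 0], [1, 0, 0.045, 0, 0, 0, 0], [1, 0, 0.05, 0, 0, 0, 0], [1, 0, 0.055, 0, 0, 0, 0], [1, 0, 0.06, 0, 0, 0, 0]]}}

```text
clock: 21.85
position: [0.4887, -0.0856, 0.0285]
ee_rot: [-0.026, 1.571, 0.026]
force: [1.2, 0.0, -0.8]
width: 0.172
```

```bash
python3 look.py w15
python3 - <<'E'
from h import *
im=get("scene"); save(im,"s15.png",(180,130,380,290),3.8)
E
```

```text
t 21.85 p [ 0.4887 -0.0856  0.0285] psi 91.92 tilt 0.00 F [ 1.18  0.01 -0.78] w 0.172 q [ 0.35  0.53 -0.38  2.06  0.33  0.61 -0.22]
t 21.90 p [ 0.4887 -0.0847  0.0286] psi 91.97 tilt 0.03 F [ 0.13  1.9  -1.22] w 0.173 q [ 0.35  0.53 -0.38  2.06  0.33  0.61 -0.22]
held cap: xmax, [0.49501194 0.49544079] ztop 0.0645735366143355 ymed -0.06412072420471471
```

View pics/s15.png

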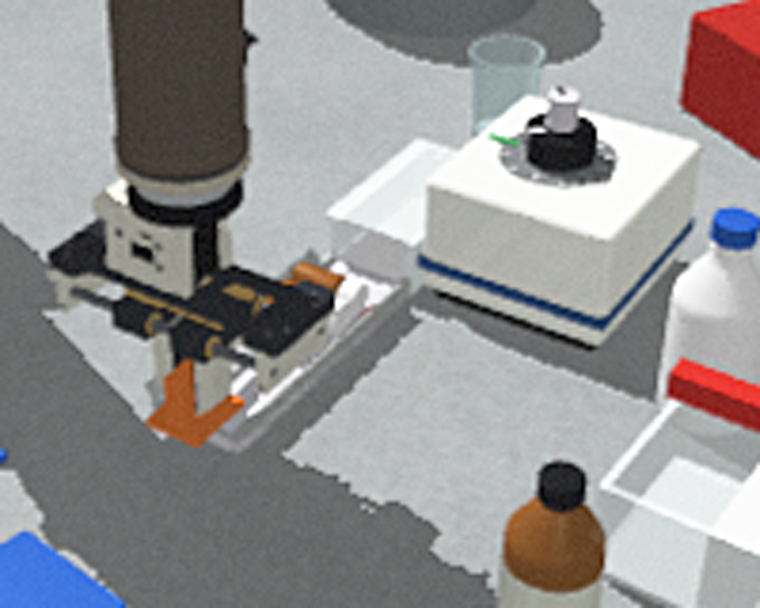

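View pics/w15.png

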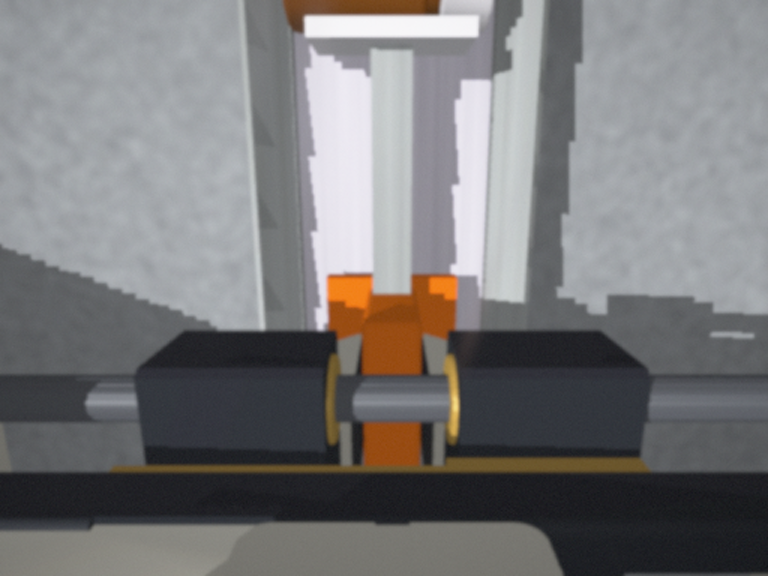

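Request:
{"name": "step_arm", "arguments": {"rows": [[1, 0, 0.005, 0, 0, 0, 0], [1, 0, 0.01, 0, 0, 0, 0], [1, 0, 0.015, 0, 0, 0, 0], [1, 0, 0.02, 0, 0, 0, 0], [1, 0, 0.025, 0, 0, 0, 0], [1, 0, 0.03, 0, 0, 0, 0], [1, 0, 0.035, 0, 0, 0, 0], [1, 0, 0.04, 0, 0, 0, 0], [1, 0, 0.045, 0, 0, 0, 0], [1, 0, 0.05, 0, 0, 0, 0], [1, 0, 0.055, 0, 0, 0, 0], [1, 0, 0.06, 0, 0, 0, 0]]}}

```text
clock: 22.95
position: [0.4871, -0.0376, 0.0285]
ee_rot: [-0.026, 1.571, 0.026]
force: [0.4, 0.4, -1.8]
width: 0.171
```

Request:
{"name": "step_arm", "arguments": {"rows": [[1, 0, 0.005, 0, 0, 0, 0], [1, 0, 0.01, 0, 0, 0, 0], [1, 0, 0.015, 0, 0, 0, 0], [1, 0, 0.02, 0, 0, 0, 0], [1, 0, 0.025, 0, 0, 0, 0], [1, 0, 0.03, 0, 0, 0, 0], [1, 0, 0.035, 0, 0, 0, 0], [1, 0, 0.04, 0, 0, 0, 0]]}}

```text
clock: 23.62
position: [0.486, -0.0057, 0.0285]
ee_rot: [-0.026, 1.571, 0.026]
force: [-0.2, -0.5, -1.2]
width: 0.173
```

```bash
python3 look.py w16
python3 - <<'E'
from h import *
im=get("scene"); save(im,"s16.png",(180,130,380,290),3.8)
im=get("top"); save(im,"t16.png",(180,120,340,230),4.5)
E
```

```text
t 23.62 p [ 0.486  -0.0057  0.0285] psi 91.92 tilt 0.00 F [-0.17 -0.55 -1.2 ] w 0.173 q [ 0.19  0.52 -0.38  2.08  0.33  0.59 -0.39]
t 23.67 p [ 0.4861 -0.0047  0.0286] psi 91.97 tilt 0.03 F [ 0.15  0.88 -1.02] w 0.175 q [ 0.19  0.52 -0.38  2.08  0.33  0.59 -0.39]
held cap: xmax, [0.49236984 0.49279948] ztop 0.06419000522776598 ymed 0.01578002226367235
```

View pics/s16.png

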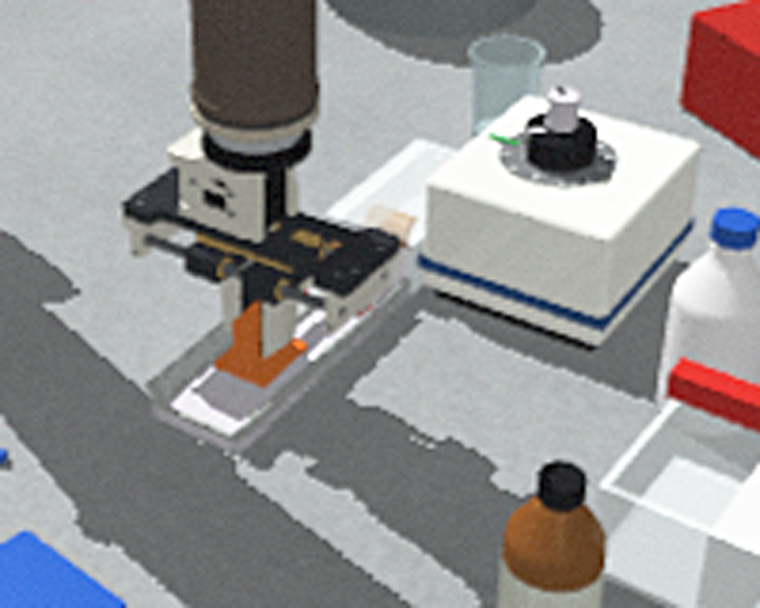

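View pics/t16.png

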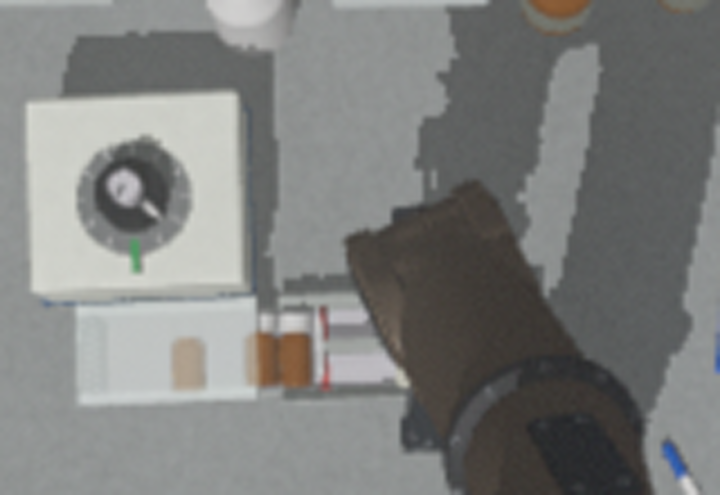

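View pics/w16.png

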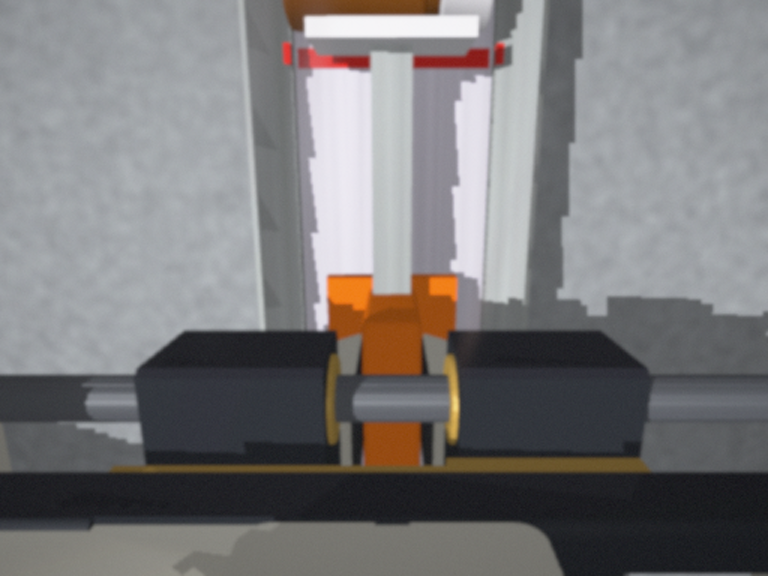

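Request:
{"name": "step_arm", "arguments": {"rows": [[1, 0, 0.004, 0, 0, 0, 0], [1, 0, 0.008, 0, 0, 0, 0], [1, 0, 0.012, 0, 0, 0, 0], [1, 0, 0.016, 0, 0, 0, 0], [1, 0, 0.02, 0, 0, 0, 0], [1, 0, 0.024, 0, 0, 0, 0], [1, 0, 0.028, 0, 0, 0, 0], [1, 0, 0.032, 0, 0, 0, 0], [1, 0, 0.036, 0, 0, 0, 0], [1, 0, 0.04, 0, 0, 0, 0], [1, 0, 0.044, 0, 0, 0, 0], [1, 0, 0.048, 0, 0, 0, 0]]}}

```text
clock: 24.77
position: [0.4847, 0.0326, 0.0285]
ee_rot: [-0.026, 1.571, 0.026]
force: [-0.4, 0.2, -1.3]
width: 0.173
```

Run:
```python
from h import *
st()
im=get("top"); save(im,"t17.png",(180,120,340,230),4.5)
```

```text
t 24.77 p [0.4847 0.0326 0.0285] psi 91.92 tilt 0.00 F [-0.38  0.19 -1.25] w 0.173 q [ 0.11  0.52 -0.37  2.09  0.33  0.59 -0.46]
```

View pics/t17.png

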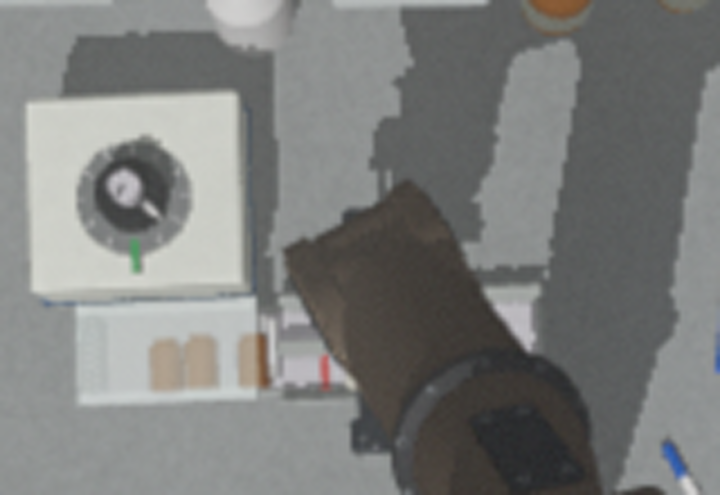

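Request:
{"name": "step_arm", "arguments": {"rows": [[1, 0, 0.004, 0, 0, 0, 0], [1, 0, 0.008, 0, 0, 0, 0], [1, 0, 0.012, 0, 0, 0, 0], [1, 0, 0.016, 0, 0, 0, 0], [1, 0, 0.02, 0, 0, 0, 0], [1, 0, 0.024, 0, 0, 0, 0], [1, 0, 0.028, 0, 0, 0, 0], [1, 0, 0.032, 0, 0, 0, 0], [1, 0, 0.032, 0, 0, 0, 0]]}}

```text
clock: 25.57
position: [0.4839, 0.0588, 0.0286]
ee_rot: [-0.027, 1.57, 0.027]
force: [-0.4, -0.5, -1.5]
width: 0.17
```

Run:
```python
from h import *
st()
im=get("top"); save(im,"t18.png",(180,120,340,230),4.5)
im=get("scene"); save(im,"s18.png",(180,130,380,290),3.8)
```

```text
t 25.57 p [0.4839 0.0588 0.0286] psi 91.97 tilt 0.02 F [-0.4  -0.54 -1.53] w 0.170 q [ 0.05  0.52 -0.37  2.08  0.33  0.6  -0.52]
```

View pics/t18.png

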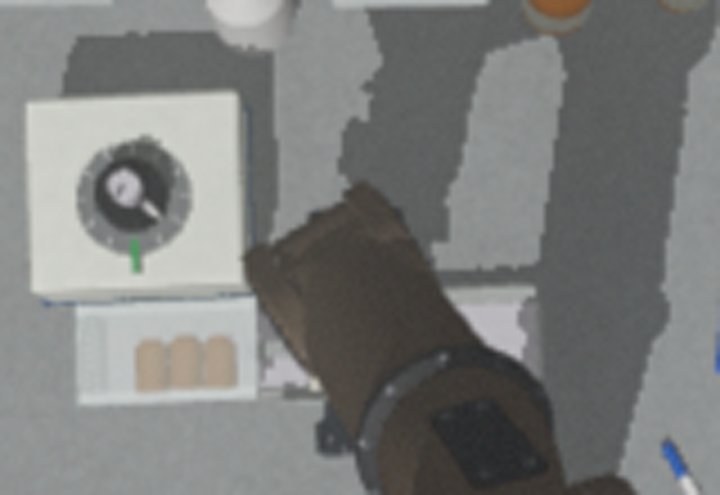

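View pics/s18.png

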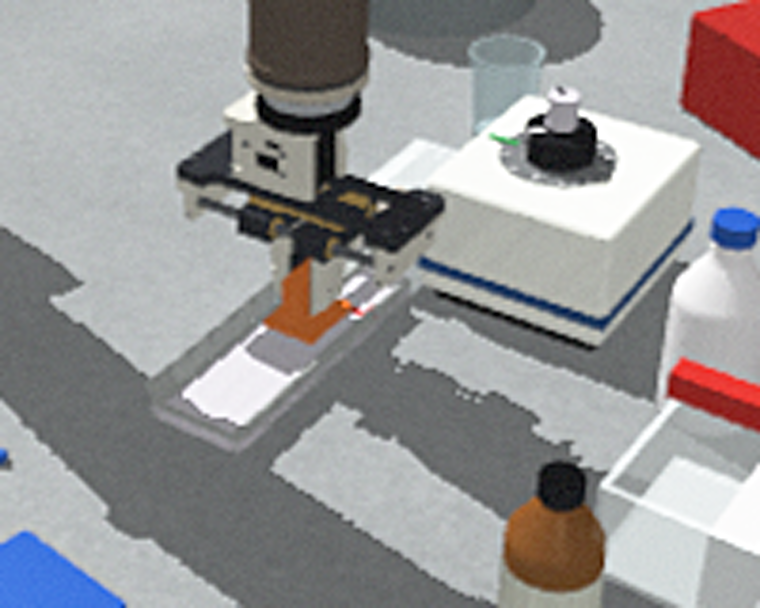

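Request:
{"name": "step_arm", "arguments": {"rows": [[1, 0, -0.01, 0, 0, 0, 0], [1, 0, -0.03, 0, 0, 0, 0], [1, 0, -0.06, 0, 0, 0, 0], [1, 0, -0.09, 0, 0, 0, 0], [1, 0, -0.12, 0, 0, 0, 0], [1, 0, -0.15, 0, 0, 0, 0], [1, 0, -0.18, 0, 0, 0, 0], [1, 0, -0.2, 0, 0, 0, 0], [1, 0, -0.2, 0, 0, 0, 0], [1, -0.06, -0.2, 0, 0, 0, 0], [1, -0.06, -0.2, 0, 0, 0, 0], [1, -0.06, -0.2, 0, 0, 0, 0]]}}

```text
clock: 26.67
position: [0.491, -0.1024, 0.0787]
ee_rot: [-0.027, 1.566, 0.025]
force: [0.9, 0.0, -1.5]
width: 0.176
```

Run:
```python
from h import *
st()
im=get("top"); save(im,"t19.png",(180,120,340,230),4.5); np.savez("pics/t19.npz",**im)
ang=np.radians(91.9);X=np.array([np.cos(ang),np.sin(ang)]);Y=np.array([-np.sin(ang),np.cos(ang)])
for u,v in ((228.9,200.7),(221.3,200.7),(213.5,200.7)):
    w=onplane(im,u,v,.03)[:2]-np.array([.4797,.1474]); print("xr",(w@X).round(4),"yr",(w@Y).round(4))
plan([0.497,-0.345,0.08],83.5)
```

```text
t 26.67 p [ 0.491  -0.1024  0.0787] psi 91.89 tilt 0.27 F [ 0.91  0.02 -1.46] w 0.176 q [ 0.42  0.46 -0.42  2.01  0.28  0.72 -0.14]
xr 0.0294 yr 0.0091
xr 0.0573 yr 0.0079
xr 0.086 yr 0.0066
row [-0.0031, -0.3035, -0.0013] [0.14, 0.0024, 0.0005] min rows 5.8
```

View pics/t19.png

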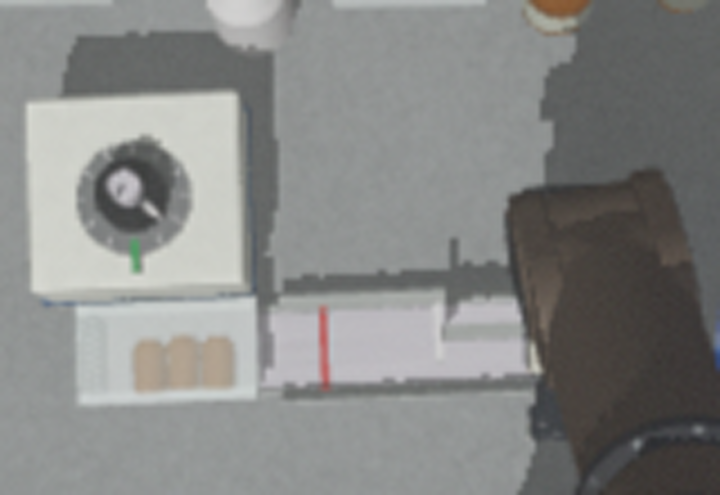

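Request:
{"name": "step_arm", "arguments": {"rows": [[1, -0.003, -0.31, 0, 0.14, 0, 0], [1, -0.003, -0.31, 0, 0.14, 0, 0], [1, -0.003, -0.31, 0, 0.14, 0, 0], [1, -0.003, -0.31, 0, 0.14, 0, 0], [1, -0.003, -0.31, 0, 0.14, 0, 0], [1, -0.003, -0.31, 0, 0.14, 0, 0], [1, -0.003, -0.31, 0, 0.14, 0, 0], [1, -0.003, -0.31, 0, 0.14, 0, 0], [1, -0.003, -0.31, 0, 0.14, 0, 0], [1, -0.003, -0.31, 0, 0.14, 0, 0]]}}

```text
clock: 27.55
position: [0.4976, -0.3477, 0.0781]
ee_rot: [0.088, 1.57, -0.086]
force: [-0.6, -0.1, -1.6]
width: 0.172
```

```bash
python3 look.py w20
python3 - <<'E'
from h import *
plan([0.497,-0.352,0.017],83.5)
E
```

```text
t 27.55 p [ 0.4976 -0.3477  0.0781] psi 83.65 tilt 0.11 F [-0.57 -0.09 -1.57] w 0.172 q [ 0.76  0.59 -0.35  1.75  0.25  0.85  0.19]
t 27.60 p [ 0.4978 -0.3477  0.0784] psi 83.67 tilt 0.08 F [ 0.29  0.52 -1.38] w 0.172 q [ 0.76  0.59 -0.35  1.75  0.25  0.85  0.19]
held cap: xmax, [0.51259015 0.51335374] ztop 0.11406135617974748 ymed -0.32520357490611496
row [0.0768, -0.0055, -0.0003] [0.0029, -0.0008, -0.001] min rows 1.5
```

View pics/w20.png

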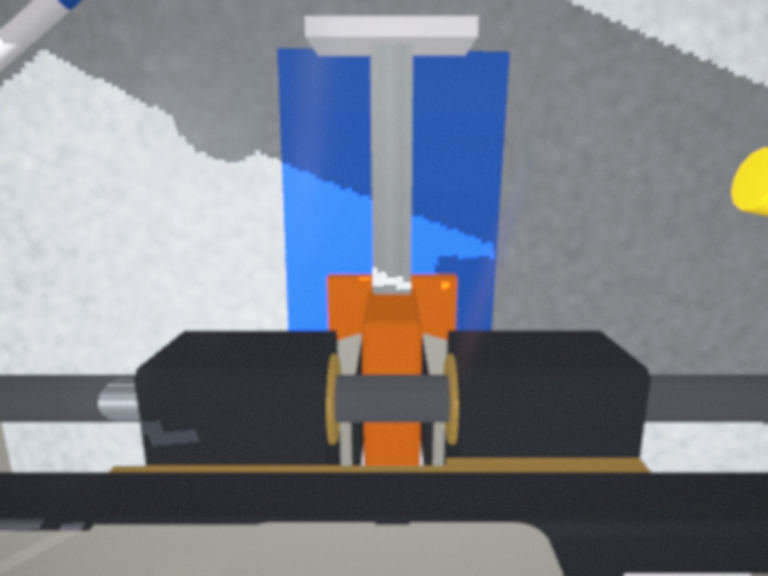

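Request:
{"name": "step_arm", "arguments": {"rows": [[1, 0.04, -0.01, 0, 0, 0, 0], [1, 0.06, -0.01, 0, 0, 0, 0], [1, 0.07, -0.01, 0, 0, 0, 0], [1, 0.0775, -0.01, 0, 0, 0, 0], [1, 0.0775, -0.01, 0, 0, 0, 0], [1, 0.0775, -0.01, 0, 0, 0, 0], [0.5, 0.0775, -0.01, 0, 0, 0, 0], [0.3, 0.0775, -0.01, 0, 0, 0, 0], [0.1, 0.0775, -0.01, 0, 0, 0, 0], [-0.1, 0.0775, -0.01, 0, 0, 0, 0], [-0.1, 0.0775, -0.01, 0, 0, 0, 0], [-0.1, 0.0775, -0.01, 0, 0, 0, 0]]}}

```text
clock: 28.6
position: [0.4967, -0.3579, 0.0171]
ee_rot: [0.089, 1.569, -0.089]
force: [0.6, -0.1, 0.5]
width: 0.531
```

Request:
{"name": "step_arm", "arguments": {"rows": [[-0.1, -0.02, 0, 0, 0, 0, 0], [-0.1, -0.06, 0, 0, 0, 0, 0], [-0.1, -0.11, 0, 0, 0, 0, 0], [-0.1, -0.25, 0, 0, 0, 0, 0], [-0.1, -0.25, 0, 0, 0, 0, 0], [-0.1, -0.25, 0, 0, 0, 0, 0], [-0.1, -0.25, 0, 0, 0, 0, 0]]}}

```text
clock: 29.18
position: [0.4998, -0.3591, 0.2243]
ee_rot: [0.085, 1.559, -0.093]
force: [0.7, -0.6, 0.4]
width: 0.551
```

```bash
python3 look.py w21; python3 pad.py w21
```

```text
t 29.18 p [ 0.4998 -0.3591  0.2243] psi 83.52 tilt 0.62 F [ 0.73 -0.58  0.44] w 0.551 q [ 0.8   0.45 -0.38  1.59  0.18  1.13  0.26]
t 29.23 p [ 0.4985 -0.3587  0.221 ] psi 83.51 tilt 0.40 F [-0.7   0.38 -0.17] w 0.551 q [ 0.8   0.45 -0.38  1.59  0.18  1.13  0.26]
slab top n 711 z 0.0493 rect ((0.5092248916625977, -0.3968450725078583), (0.04952358081936836, 0.016042830422520638), 78.86024475097656) mean [ 0.5092144  -0.39522552]
plane rect ((0.5091977119445801, -0.3958975672721863), (0.05089244991540909, 0.016162874177098274), 78.95318603515625)
blade n 316 mean [ 0.5278 -0.3027  0.0246] rect ((0.5271207690238953, -0.3068268895149231), (0.020471790805459023, 0.045412272214889526), 78.93521118164062)
dir deg 78.6560986580222 dist 0.09440496638634199
pad ((0.49897700548171997, -0.3246613144874573), (0.17798574268817902, 0.09830761700868607), 82.90449523925781)
```

View pics/w21.png

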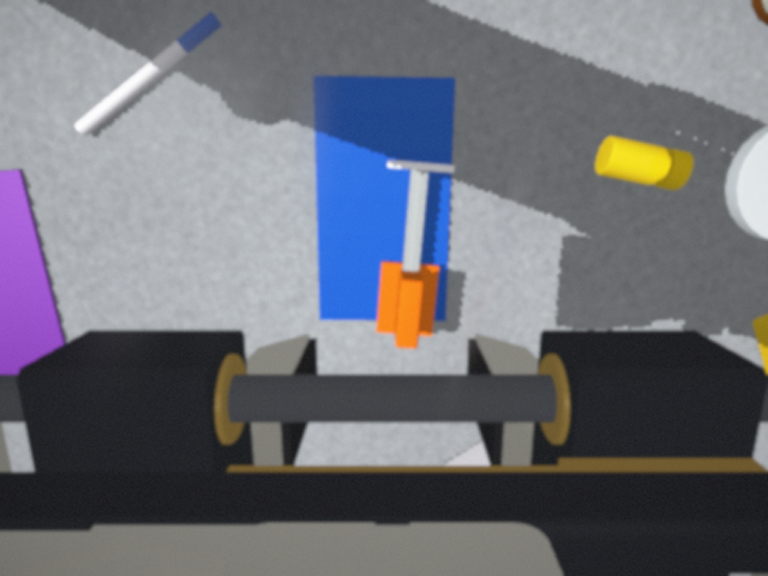

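Run:
```python
from h import *
st(); plan([0.5092,-0.3955,0.10],78.8)
```

```text
t 29.23 p [ 0.4985 -0.3587  0.221 ] psi 83.51 tilt 0.40 F [-0.7   0.38 -0.17] w 0.551 q [ 0.8   0.45 -0.38  1.59  0.18  1.13  0.26]
row [0.1515, -0.0437, 0.0175] [0.0785, 0.0061, 0.0028] min rows 3.0
```

Request:
{"name": "step_arm", "arguments": {"rows": [[-0.1, 0.151, -0.044, 0.016, 0.0785, 0, 0], [-0.1, 0.151, -0.044, 0.016, 0.0785, 0, 0], [-0.1, 0.151, -0.044, 0.016, 0.0785, 0, 0], [-0.1, 0.151, -0.044, 0.016, 0.0785, 0, 0], [-0.1, 0.151, -0.044, 0.016, 0.0785, 0, 0], [-0.1, 0.151, -0.044, 0.016, 0.0785, 0, 0], [-0.1, 0.151, -0.044, 0.016, 0.0785, 0, 0]]}}

```text
clock: 29.82
position: [0.5069, -0.3939, 0.0985]
ee_rot: [0.152, 1.562, -0.153]
force: [-0.4, 0.0, 0.4]
width: 0.55
```

```bash
python3 look.py w22; python3 pad.py w22
python3 - <<'E'
from h import *
st(); plan([0.5092,-0.3955,0.016],78.8)
E
```

```text
t 29.82 p [ 0.5069 -0.3939  0.0985] psi 78.86 tilt 0.19 F [-0.38  0.05  0.42] w 0.550 q [ 0.8   0.61 -0.33  1.65  0.23  0.92  0.18]
t 29.87 p [ 0.5069 -0.3941  0.0987] psi 78.86 tilt 0.21 F [-0.25 -0.83  1.64] w 0.550 q [ 0.8   0.61 -0.33  1.65  0.23  0.92  0.18]
slab top n 1561 z 0.0493 rect ((0.511154294013977, -0.3985317349433899), (0.04356250911951065, 0.01602802984416485), 76.40027618408203) mean [ 0.511298  -0.3971331]
plane rect ((0.5112475752830505, -0.3977844715118408), (0.044842977076768875, 0.015887828543782234), 76.34246826171875)
blade n 918 mean [ 0.5334 -0.3071  0.0248] rect ((0.5325215458869934, -0.3107666075229645), (0.01787460222840309, 0.04583331197500229), 76.14165496826172)
dir deg 76.20944335930992 dist 0.09269780539920391
pad ((0.497947633266449, -0.33286455273628235), (0.16484351456165314, 0.09862618893384933), 82.74964904785156)
t 29.87 p [ 0.5069 -0.3941  0.0987] psi 78.86 tilt 0.21 F [-0.25 -0.83  1.64] w 0.550 q [ 0.8   0.61 -0.33  1.65  0.23  0.92  0.18]
row [0.1034, -0.0011, 0.0027] [0.001, 0.0034, 0.001] min rows 2.0
```

View pics/w22.png

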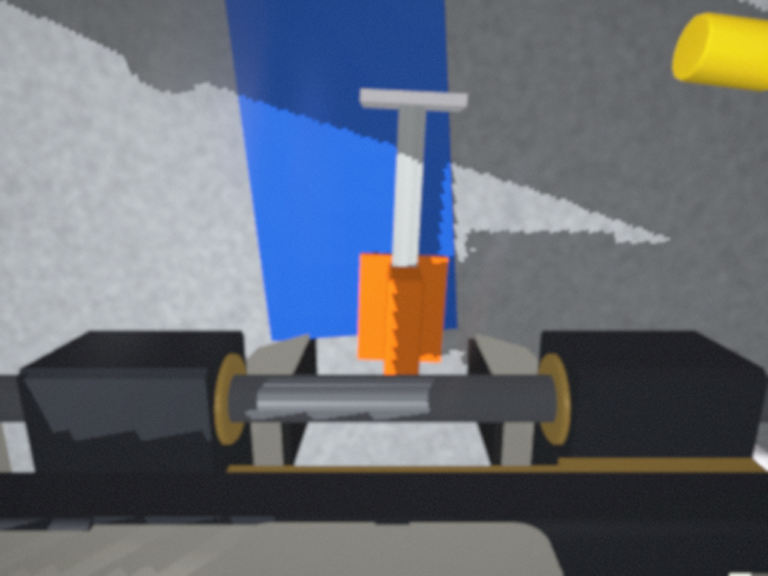

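Run:
```python
from h import *
plan([0.5105,-0.4003,0.0987],76.3)
```

```text
row [0.0, -0.0068, 0.0059] [0.0427, 0.0034, 0.001] min rows 0.4
```

Request:
{"name": "step_arm", "arguments": {"rows": [[-0.1, 0, -0.007, 0.006, 0.043, 0.003, 0], [-0.1, 0, -0.007, 0.006, 0.043, 0.003, 0], [-0.1, 0, -0.007, 0.006, 0.043, 0.003, 0], [-0.1, 0, -0.007, 0.006, 0.043, 0.003, 0]]}}

```text
clock: 30.2
position: [0.5094, -0.4004, 0.0972]
ee_rot: [0.187, 1.564, -0.188]
force: [0.3, -0.5, -0.2]
width: 0.549
```

```bash
python3 look.py w23; python3 pad.py w23
python3 - <<'E'
from h import *
st(); plan([0.5105,-0.4003,0.016],76.3)
E
```

```text
t 30.20 p [ 0.5094 -0.4004  0.0972] psi 76.32 tilt 0.11 F [ 0.25 -0.47 -0.18] w 0.549 q [ 0.79  0.62 -0.32  1.63  0.23  0.93  0.15]
t 30.25 p [ 0.5092 -0.4004  0.0969] psi 76.31 tilt 0.13 F [ 0.23 -0.79  0.72] w 0.551 q [ 0.79  0.62 -0.32  1.63  0.23  0.93  0.15]
slab top n 1777 z 0.0493 rect ((0.5106562972068787, -0.40121379494667053), (0.04869009554386139, 0.015702955424785614), 76.0455093383789) mean [ 0.51084673 -0.39958733]
plane rect ((0.5108334422111511, -0.40058207511901855), (0.049449119716882706, 0.015545427799224854), 75.95923614501953)
blade n 1044 mean [ 0.533  -0.3076  0.0246] rect ((0.5322539210319519, -0.31187161803245544), (0.020361606031656265, 0.04596761241555214), 76.46331024169922)
dir deg 76.44673370284417 dist 0.09462346496286593
pad ((0.4980190694332123, -0.3334975242614746), (0.1608925759792328, 0.09878173470497131), 82.71175384521484)
t 30.25 p [ 0.5092 -0.4004  0.0969] psi 76.31 tilt 0.13 F [ 0.23 -0.79  0.72] w 0.551 q [ 0.79  0.62 -0.32  1.63  0.23  0.93  0.15]
row [0.1012, 0.0005, 0.0017] [0.0001, -0.0021, 0.0004] min rows 1.9
```

View pics/w23.png

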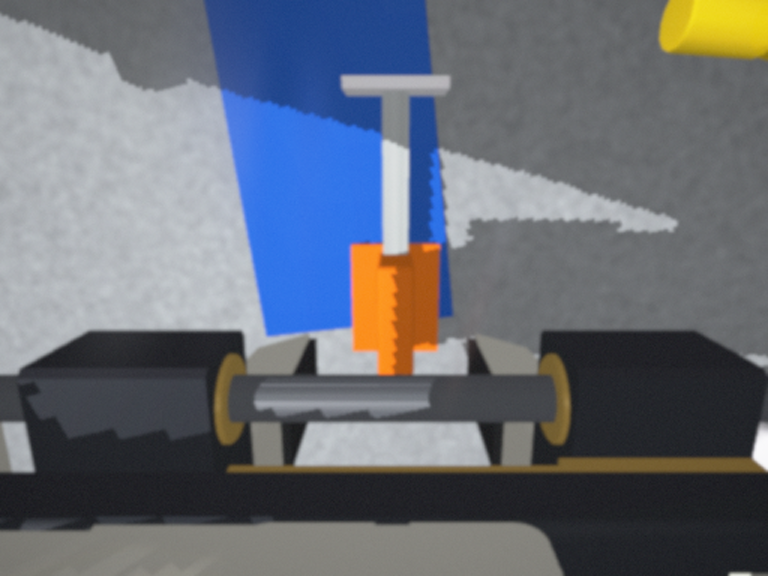

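Paddle (handle ≈(393,310)) is now at rest but was knocked ~45 mm back. Regrasp and re-place.

Request:
{"name": "step_arm", "arguments": {"rows": [[-0.1, 0.05, 0, 0.0015, 0, 0, 0], [-0.1, 0.1, 0, 0.0015, 0, 0, 0], [-0.1, 0.1, 0, 0.0015, 0, 0, 0], [-0.1, 0.1, 0, 0.0015, 0, 0, 0], [1, 0.1, 0, 0.0015, 0, 0, 0], [1, 0.1, 0, 0.0015, 0, 0, 0], [1, 0.1, 0, 0.0015, 0, 0, 0], [1, 0.1, 0, 0.0015, 0, 0, 0], [1, 0.1, 0, 0.0015, 0, 0, 0], [1, 0.1, 0, 0.0015, 0, 0, 0], [1, 0.1, 0, 0.0015, 0, 0, 0], [1, 0.1, 0, 0.0015, 0, 0, 0]], "newtons": 30}}

```text
clock: 31.25
position: [0.5101, -0.4011, 0.0169]
ee_rot: [0.189, 1.565, -0.189]
force: [-2.3, 0.9, 6.7]
width: 0.171
```

Request:
{"name": "step_arm", "arguments": {"rows": [[1, -0.01, 0, 0, 0, 0, 0], [1, -0.03, 0, 0, 0, 0, 0], [1, -0.03, 0, 0, 0, 0, 0], [1, -0.03, 0, 0, 0, 0, 0]]}}

```text
clock: 31.58
position: [0.5107, -0.4013, 0.041]
ee_rot: [0.188, 1.564, -0.189]
force: [-0.9, -0.4, -1.3]
width: 0.178
```

Run:
```python
from h import *
st(); plan([0.495,-0.350,0.040],83)
```

```text
t 31.58 p [ 0.5107 -0.4013  0.041 ] psi 76.23 tilt 0.08 F [-0.95 -0.39 -1.31] w 0.178 q [ 0.78  0.69 -0.3   1.67  0.26  0.83  0.13]
row [0.0012, 0.0576, -0.0343] [-0.1129, -0.0012, 0.0006] min rows 1.3
```

Request:
{"name": "step_arm", "arguments": {"rows": [[1, 0, 0.03, -0.017, -0.06, 0, 0], [1, 0, 0.0576, -0.034, -0.113, 0, 0], [1, 0, 0.0576, -0.034, -0.113, 0, 0], [1, 0, 0.0576, -0.034, -0.113, 0, 0], [1, 0.02, 0.0576, -0.034, -0.113, 0, 0], [1, 0.0295, 0.0576, -0.034, -0.113, 0, 0], [1, 0.0295, 0.0576, -0.034, -0.113, 0, 0], [0.6, 0.0295, 0.0576, -0.034, -0.113, 0, 0], [0.4, 0.0295, 0.0576, -0.034, -0.113, 0, 0], [0.2, 0.0295, 0.0576, -0.034, -0.113, 0, 0], [0, 0.0295, 0.0576, -0.034, -0.113, 0, 0], [-0.1, 0.0295, 0.0576, -0.034, -0.113, 0, 0]]}}

```text
clock: 32.58
position: [0.4945, -0.3498, 0.0166]
ee_rot: [0.096, 1.572, -0.096]
force: [0.2, -1.3, -0.0]
width: 0.444
```

Request:
{"name": "step_arm", "arguments": {"rows": [[-0.1, 0, 0, 0, 0, 0, 0], [-0.1, -0.03, 0, 0, 0, 0, 0], [-0.1, -0.06, 0, 0, 0, 0, 0], [-0.1, -0.1, 0, 0, 0, 0, 0], [-0.1, -0.27, 0, 0, 0, 0, 0], [-0.1, -0.27, 0, 0, 0, 0, 0], [-0.1, -0.27, 0, 0, 0, 0, 0], [-0.1, -0.27, 0, 0, 0, 0, 0], [-0.1, -0.27, 0, 0, 0, 0, 0]]}}

```text
clock: 33.33
position: [0.4973, -0.3507, 0.2374]
ee_rot: [0.093, 1.565, -0.099]
force: [1.3, -0.6, 0.2]
width: 0.553
```

```bash
python3 look.py w24; python3 pad.py w24
python3 - <<'E'
from h import *
im=get("top"); np.savez("pics/t24.npz",**im); save(im,"t24.png",(180,140,230,220),7)
im=get("scene"); save(im,"s24.png",(270,130,380,220),7); np.savez("pics/s24.npz",**im)
E
```

```text
t 33.33 p [ 0.4973 -0.3507  0.2374] psi 83.00 tilt 0.29 F [ 1.28 -0.64  0.17] w 0.553 q [ 0.8   0.43 -0.39  1.58  0.18  1.16  0.25]
t 33.38 p [ 0.496  -0.3503  0.2346] psi 83.00 tilt 0.10 F [-0.42  0.04 -0.95] w 0.545 q [ 0.8   0.43 -0.39  1.58  0.18  1.16  0.25]
slab top n 688 z 0.0492 rect ((0.4945046007633209, -0.34991613030433655), (0.04909108579158783, 0.014985804446041584), 82.62094116210938) mean [ 0.49445415 -0.34881926]
plane rect ((0.49458199739456177, -0.349393755197525), (0.04916280880570412, 0.01492132805287838), 82.5977554321289)
blade n 327 mean [ 0.5057 -0.2545  0.0247] rect ((0.5051970481872559, -0.2588985860347748), (0.019779756665229797, 0.0448157861828804), 83.3882827758789)
dir deg 83.2132105196957 dist 0.09501094126131124
pad ((0.499027281999588, -0.32445424795150757), (0.17677854001522064, 0.09846501052379608), 82.94674682617188)
```

View pics/w24.png

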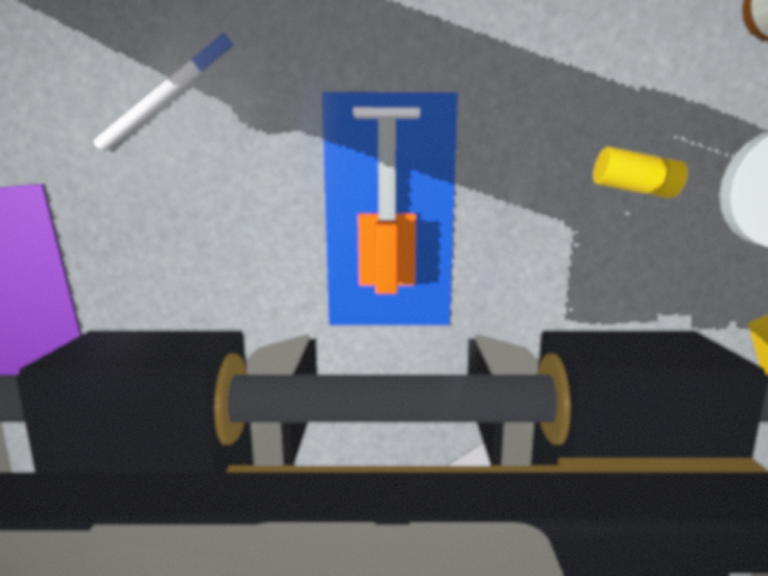

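View pics/t24.png

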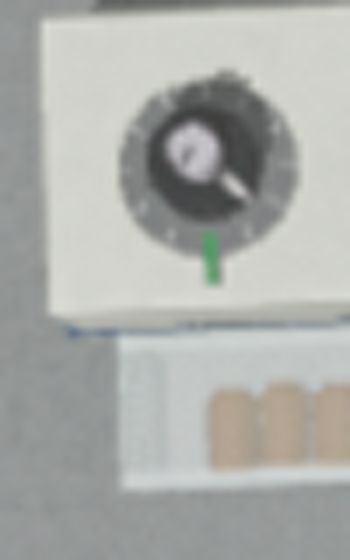

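View pics/s24.png

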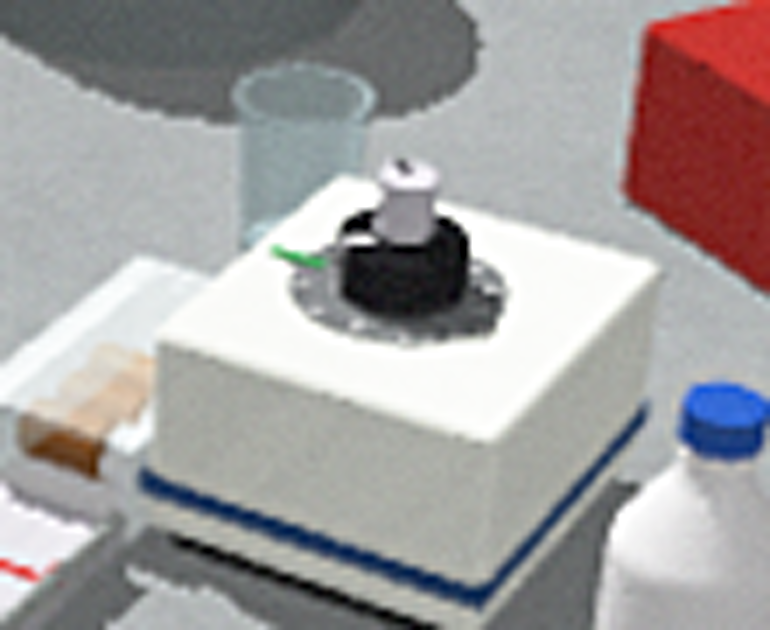

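Run:
```python
from h import *
plan([0.59,0.175,0.30],92)
```

```text
row [-0.0852, 0.6655, 0.0382] [-0.15, -0.0042, -0.001] min rows 12.9
```

Request:
{"name": "step_arm", "arguments": {"rows": [[-0.1, -0.085, 0.6655, 0.038, -0.15, 0, 0], [-0.1, -0.085, 0.6655, 0.038, -0.15, 0, 0], [-0.1, -0.085, 0.6655, 0.038, -0.15, 0, 0], [-0.1, -0.085, 0.6655, 0.038, -0.15, 0, 0], [-0.1, -0.085, 0.6655, 0.038, -0.15, 0, 0], [-0.1, -0.085, 0.6655, 0.038, -0.15, 0, 0], [-0.1, -0.085, 0.6655, 0.038, -0.15, 0, 0], [-0.1, -0.085, 0.6655, 0.038, -0.15, 0, 0], [-0.1, -0.085, 0.6655, 0.038, -0.15, 0, 0], [-0.1, -0.085, 0.6655, 0.038, -0.15, 0, 0], [-0.1, -0.085, 0.6655, 0.038, -0.15, 0, 0], [-0.1, -0.085, 0.6655, 0.038, -0.15, 0, 0]]}}

```text
clock: 34.48
position: [0.583, 0.1398, 0.2942]
ee_rot: [-0.028, 1.577, 0.027]
force: [1.4, 0.3, -0.2]
width: 0.548
```

Run:
```python
from h import *
st(); plan([0.59,0.175,0.30],92)
```

```text
t 34.48 p [0.583  0.1398 0.2942] psi 92.01 tilt 0.35 F [ 1.41  0.3  -0.16] w 0.548 q [ 0.07  0.42 -0.58  1.49  0.23  1.31 -0.49]
row [-0.0074, 0.0437, 0.0102] [0.0001, -0.0058, 0.0001] min rows 0.9
```

Request:
{"name": "step_arm", "arguments": {"rows": [[-0.6, 0, 0.02, 0.006, 0, 0, 0], [-0.6, 0, 0.02, 0.006, 0, 0, 0], [-0.6, 0, 0.02, 0.006, 0, 0, 0]]}}

```text
clock: 34.73
position: [0.5871, 0.1553, 0.2938]
ee_rot: [-0.03, 1.577, 0.03]
force: [0.3, -0.8, 0.3]
width: 0.715
```

```bash
python3 look.py w25
```

```text
t 34.73 p [0.5871 0.1553 0.2938] psi 92.17 tilt 0.37 F [ 0.3  -0.78  0.25] w 0.715 q [ 0.05  0.43 -0.58  1.47  0.24  1.31 -0.51]
t 34.78 p [0.5874 0.1535 0.294 ] psi 92.02 tilt 0.35 F [-0.26 -0.45  0.47] w 0.759 q [ 0.05  0.43 -0.58  1.47  0.24  1.31 -0.51]
```

View pics/w25.png

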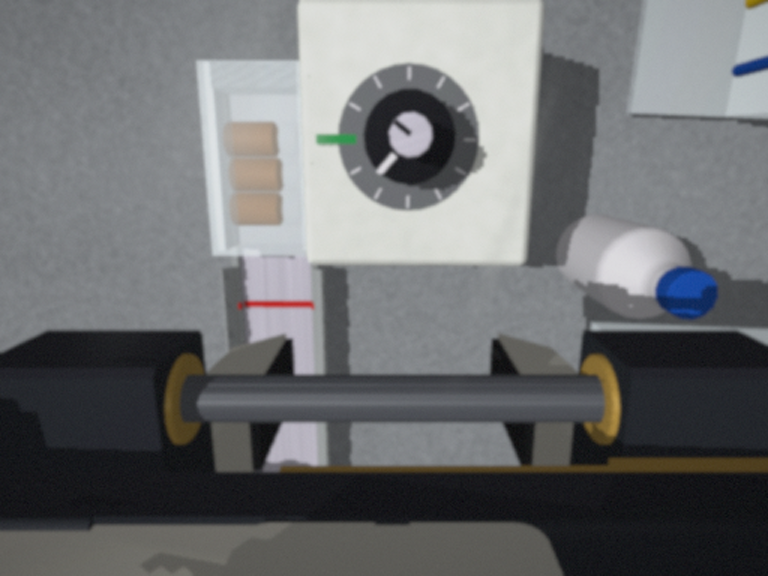

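```bash
cat > dial.py <<'E'
from h import *
import sys
d=np.load("pics/%s.npz"%sys.argv[1]);im={k:d[k] for k in d};P=cloud(im);a=im["pixels"]
hsv=cv2.cvtColor(a,cv2.COLOR_RGB2HSV)
g0=np.array([0.5914,0.2362])
def pl(px,z): return np.array([onplane(im,u,v,z)[:2] for u,v in px])
h,w=a.shape[:2]; uu,vv=np.meshgrid(np.arange(w),np.arange(h)); uv=np.c_[uu.ravel(),vv.ravel()]
def world(z):
    K=im["camera_matrix"];r=np.c_[(uv[:,0]-K[0,2])/K[0,0],(uv[:,1]-K[1,2])/K[1,1],np.ones(len(uv))]@im["M"][:3,:3].T
    o=im["M"][:3,3];return (o+r*((z-o[2])/r[:,2])[:,None])[:,:2].reshape(h,w,2)
gray=cv2.cvtColor(a,cv2.COLOR_RGB2GRAY)
# inner top disc
W=world(.164)
m=(P[...,2]>.152)&(P[...,2]<.176)&(np.hypot(*(W-g0).transpose(2,0,1))<.03)
ci=W[m].mean(0); print("inner n",m.sum(),"centre",ci.round(4), "minrect",cv2.minEnclosingCircle(W[m].astype(np.float32)))
rr=np.hypot(*(W-ci).transpose(2,0,1)); mi=m&(rr<.0105); thr=np.median(gray[mi])*.55
L=W[mi&(gray<thr)]; 
if len(L)>2:
    v=L.mean(0)-ci; print("black line n",len(L),"mean off",v.round(4),"ang",np.degrees(np.arctan2(v[1],v[0])).round(1),"fine deg",(np.degrees(np.arctan2(v[1],v[0]))-181.9+540)%360-180)
W=world(.136); c=ci
ok=(P[...,2]>.128)&(P[...,2]<.144)
mo=ok&(np.hypot(*(W-c).transpose(2,0,1))<.032)
co=cv2.minEnclosingCircle(W[mo].astype(np.float32)); print("outer",co)
rr=np.hypot(*(W-np.array(co[0])).transpose(2,0,1)); sel=mo&(rr>.0155)&(rr<.0265)
dark=np.median(gray[sel]); L=W[sel&(gray>dark+60)]; v=L.mean(0)-co[0]
print("white line n",len(L),"mean off",v.round(4),"coarse deg",(np.degrees(np.arctan2(v[1],v[0]))-181.9+540)%360-180)
v=L.mean(0)-ci; print("  about ci",(np.degrees(np.arctan2(v[1],v[0]))-181.9+540)%360-180)
W=world(.1105);gm=(hsv[...,0]>45)&(hsv[...,0]<85)&(hsv[...,1]>100)&(np.hypot(*(W-g0).transpose(2,0,1))<.09)
v=W[gm].mean(0)-np.array(co[0]); print("green n",gm.sum(),W[gm].mean(0).round(4),"ang about outer",np.degrees(np.arctan2(v[1],v[0]))%360)
E
python3 dial.py w25
```

```text
inner n 671 centre [0.5931 0.2368] minrect ((0.5928603410720825, 0.23680022358894348), 0.01216615829616785)
black line n 31 mean off [-0.005   0.0031] ang 148.1 fine deg -33.82131293704367
outer ((0.5929285287857056, 0.2367078810930252), 0.028005775064229965)
white line n 82 mean off [-0.0132 -0.016 ] coarse deg 48.57707696473267
  about ci 48.445567595231864
green n 114 [0.548  0.2349] ang about outer 182.3662135630181
```

Run:
```python
from h import *
st(); plan([0.593,0.2367,0.20],92)
```

```text
t 34.78 p [0.5874 0.1535 0.294 ] psi 92.02 tilt 0.35 F [-0.26 -0.45  0.47] w 0.759 q [ 0.05  0.43 -0.58  1.47  0.24  1.31 -0.51]
row [0.1174, 0.1037, 0.0113] [0.0004, -0.0057, 0.0006] min rows 3.0
```

Request:
{"name": "step_arm", "arguments": {"rows": [[-0.6, 0, 0.104, 0.0085, 0, -0.0055, 0], [-0.6, 0, 0.104, 0.0085, 0, -0.0055, 0], [-0.6, 0.05, 0.104, 0.0085, 0, -0.0055, 0], [-0.6, 0.1, 0.104, 0.0085, 0, -0.0055, 0], [-0.6, 0.117, 0.104, 0.0085, 0, -0.0055, 0], [-0.6, 0.117, 0.104, 0.0085, 0, -0.0055, 0], [-0.6, 0.117, 0.104, 0.0085, 0, -0.0055, 0], [-0.6, 0.117, 0.104, 0.0085, 0, -0.0055, 0]]}}

```text
clock: 35.45
position: [0.5925, 0.237, 0.2037]
ee_rot: [-0.025, 1.566, 0.027]
force: [0.5, 0.7, -0.2]
width: 0.804
```

```bash
python3 look.py w26
python3 - <<'E'
from h import *
st(); plan([0.593,0.2367,0.116],92)
E
```

```text
t 35.45 p [0.5925 0.237  0.2037] psi 91.91 tilt 0.26 F [ 0.54  0.69 -0.2 ] w 0.804 q [-0.1   0.54 -0.57  1.54  0.31  1.15 -0.69]
t 35.50 p [0.5926 0.2375 0.2042] psi 91.93 tilt 0.32 F [1.21 0.02 0.17] w 0.802 q [-0.1   0.54 -0.57  1.54  0.31  1.15 -0.69]
held cap: xmax, [0.61167468 0.61266804] ztop 0.16671918675457945 ymed 0.23781788447152474
t 35.50 p [0.5926 0.2375 0.2042] psi 91.93 tilt 0.32 F [1.21 0.02 0.17] w 0.802 q [-0.1   0.54 -0.57  1.54  0.31  1.15 -0.69]
row [0.1102, -0.0012, -0.0001] [-0.0012, 0.005, -0.0016] min rows 2.1
```

View pics/w26.png

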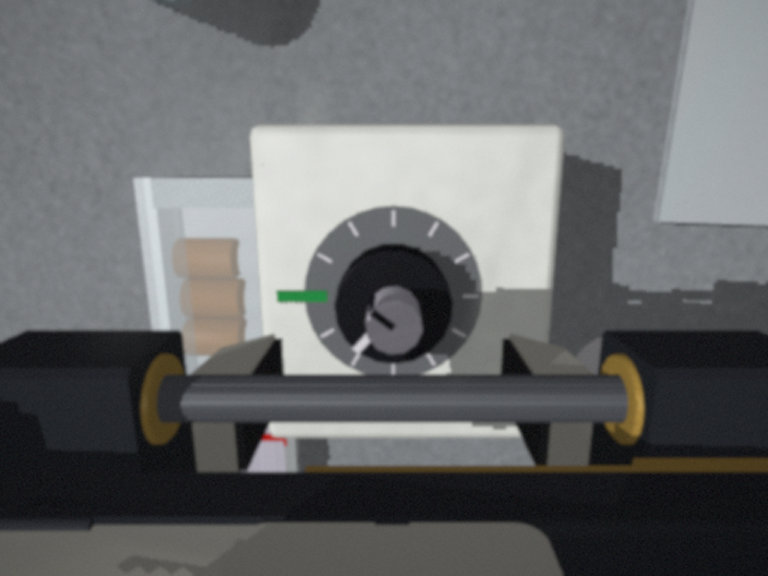

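Request:
{"name": "step_arm", "arguments": {"rows": [[-0.6, 0.04, -0.001, 0, 0, 0.005, 0], [-0.6, 0.08, -0.001, 0, 0, 0.005, 0], [-0.6, 0.1, -0.001, 0, 0, 0.005, 0], [-0.6, 0.11, -0.001, 0, 0, 0.005, 0], [-0.6, 0.11, -0.001, 0, 0, 0.005, 0], [-0.6, 0.11, -0.001, 0, 0, 0.005, 0]]}}

```text
clock: 36.0
position: [0.5927, 0.2375, 0.1159]
ee_rot: [-0.026, 1.571, 0.029]
force: [-0.3, -0.4, 1.3]
width: 0.8
```

Run:
```python
from h import *
st(); plan([0.593,0.2367,0.116],92)
```

```text
t 36.00 p [0.5927 0.2375 0.1159] psi 91.99 tilt 0.10 F [-0.3  -0.37  1.29] w 0.800 q [-0.11  0.62 -0.54  1.63  0.36  0.99 -0.74]
row [-0.0001, -0.001, 0.0004] [-0.0001, -0.0007, -0.0016] min rows 0.0
```

Close on the outer knob.

Request:
{"name": "step_arm", "arguments": {"rows": [[1, 0, -0.001, 0, 0, 0, 0], [1, 0, -0.001, 0, 0, 0, 0], [1, 0, -0.001, 0, 0, 0, 0], [1, 0, -0.001, 0, 0, 0, 0], [1, 0, -0.001, 0, 0, 0, 0], [1, 0, -0.001, 0, 0, 0, 0], [1, 0, -0.001, 0, 0, 0, 0]], "newtons": 20}}

```text
clock: 36.58
position: [0.5935, 0.2366, 0.1157]
ee_rot: [-0.026, 1.57, 0.028]
force: [4.1, -0.4, 6.3]
width: 0.603
```

Run:
```python
from h import *
st()
```

```text
t 36.58 p [0.5935 0.2366 0.1157] psi 91.98 tilt 0.12 F [ 4.09 -0.38  6.32] w 0.603 q [-0.11  0.62 -0.54  1.63  0.36  0.99 -0.74]
```

Request:
{"name": "step_arm", "arguments": {"rows": [[1, 0, 0, 0, 0.07, 0, 0], [1, 0, 0, 0, 0.15, 0, 0], [1, 0, 0, 0, 0.23, 0, 0], [1, 0, 0, 0, 0.31, 0, 0], [1, 0, 0, 0, 0.39, 0, 0], [1, 0, 0, 0, 0.47, 0, 0], [1, 0, 0, 0, 0.55, 0, 0], [1, 0, 0, 0, 0.63, 0, 0], [1, 0, 0, 0, 0.71, 0, 0], [1, 0, 0, 0, 0.77, 0, 0], [1, 0, 0, 0, 0.808, 0, 0], [1, 0, 0, 0, 0.808, 0, 0]]}}

```text
clock: 37.58
position: [0.5931, 0.2368, 0.1157]
ee_rot: [0.637, 1.476, -0.635]
force: [3.3, -0.5, 5.7]
width: 0.607
```

```bash
python3 - <<'E'
from h import *
st()
im=get("top"); save(im,"t27.png",(180,140,230,220),7)
E
python3 look.py w27
```

```text
t 37.58 p [0.5931 0.2368 0.1157] psi 43.36 tilt 0.10 F [ 3.26 -0.48  5.68] w 0.607 q [-0.25  0.58 -0.33  1.64  0.22  0.95 -1.46]
t 37.63 p [0.5932 0.2368 0.1157] psi 43.48 tilt 0.10 F [3.76 0.16 7.17] w 0.602 q [-0.25  0.58 -0.33  1.64  0.22  0.95 -1.46]
t 37.68 p [0.5932 0.2368 0.1157] psi 43.50 tilt 0.10 F [2.9  0.3  7.16] w 0.605 q [-0.25  0.58 -0.33  1.64  0.22  0.95 -1.46]
held cap: xmax, [0.61941701 0.62002078] ztop 0.13832382460851894 ymed 0.25103310954934066
```

View pics/w27.png

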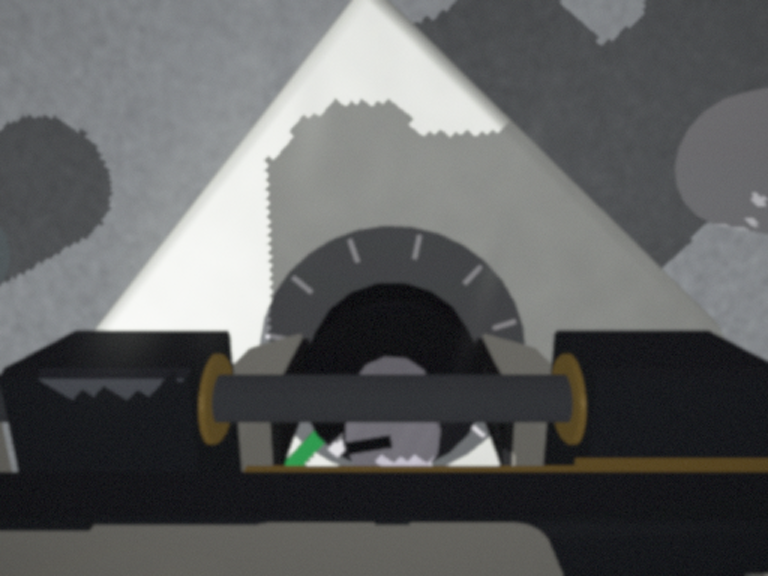

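Request:
{"name": "step_arm", "arguments": {"rows": [[0, 0, 0, 0, 0, 0, 0], [-0.3, 0, 0, 0, 0, 0, 0], [-0.6, 0, 0, 0, 0, 0, 0], [-0.6, 0, 0, 0, 0, 0, 0], [-0.6, -0.05, 0, 0, 0, 0, 0], [-0.6, -0.1, 0, 0, 0, 0, 0], [-0.6, -0.23, 0, 0, 0, 0, 0], [-0.6, -0.23, 0, 0, 0, 0, 0], [-0.6, -0.23, 0, 0, 0, 0, 0], [-0.6, -0.23, 0, 0, 0, 0, 0], [-0.6, -0.23, 0, 0, 0, 0, 0]]}}

```text
clock: 38.6
position: [0.5923, 0.2366, 0.2994]
ee_rot: [0.634, 1.478, -0.633]
force: [0.8, 0.1, -0.7]
width: 0.798
```

```bash
python3 look.py w28; python3 dial.py w28
```

```text
t 38.60 p [0.5923 0.2366 0.2994] psi 43.55 tilt 0.10 F [ 0.78  0.07 -0.69] w 0.798 q [-0.23  0.44 -0.35  1.4   0.15  1.32 -1.4 ]
t 38.65 p [0.5917 0.2361 0.2977] psi 43.55 tilt 0.20 F [ 0.3  -0.48 -0.1 ] w 0.802 q [-0.23  0.44 -0.35  1.41  0.15  1.32 -1.4 ]
held cap: xmax, [0.59446048 0.59769036] ztop 0.1665390353092276 ymed 0.20700234549520893
inner n 571 centre [0.5942 0.2372] minrect ((0.594365656375885, 0.23722833395004272), 0.012789667584002018)
black line n 21 mean off [-0.0058  0.0022] ang 159.1 fine deg -22.80795715391082
outer ((0.5936297178268433, 0.23699918389320374), 0.028253445401787758)
white line n 92 mean off [-0.0182 -0.0052] coarse deg 14.14678331942116
  about ci 14.286139804143772
green n 91 [0.5468 0.2347] ang about outer 182.83313324015987
```

View pics/w28.png

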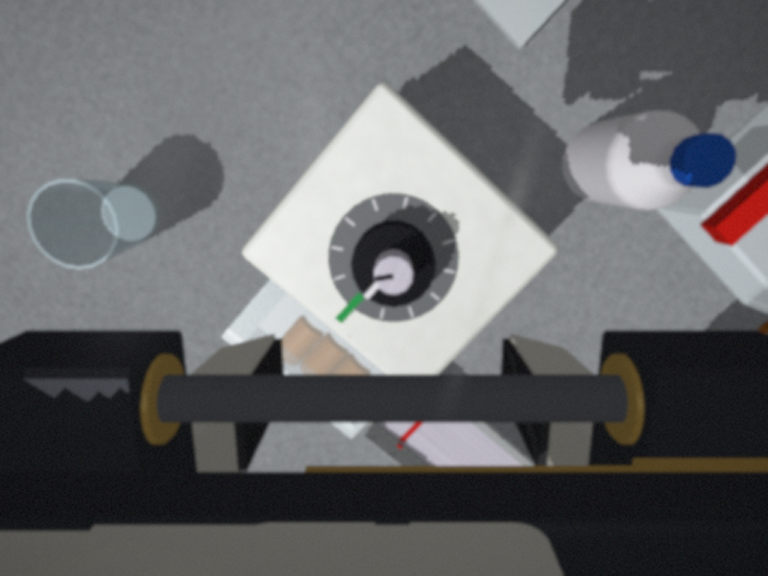

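Run:
```python
from h import *
d=np.load("pics/w28.npz");im={k:d[k] for k in d}
save(im,"w28c.png",(210,120,310,220),7)
```

```text
(no output)
```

View pics/w28c.png

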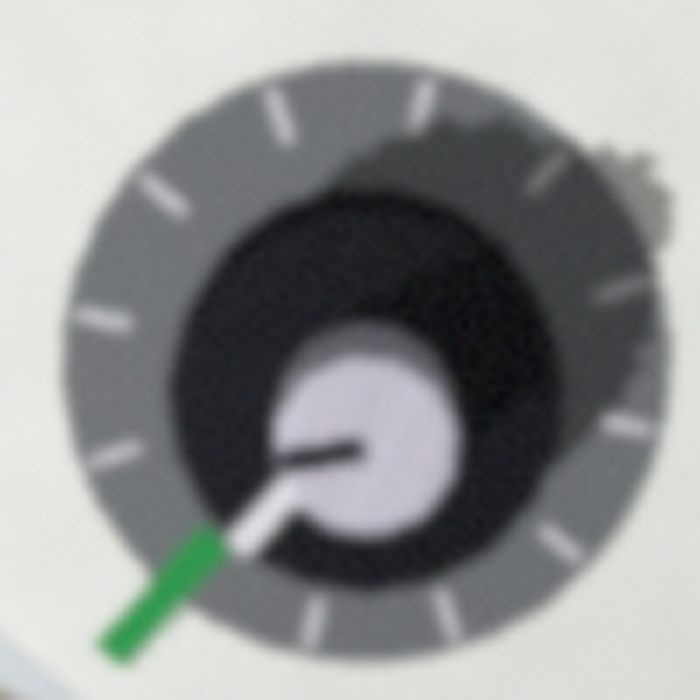

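Run:
```python
from h import *
d=np.load("pics/w28.npz");im={k:d[k] for k in d}
def w(c,z): return onplane(im,c[0]/7+210-.5,c[1]/7+120-.5,z)[:2]
def ang(v): return (np.degrees(np.arctan2(v[1],v[0])))%360
oc=w((367,392),.136); ic=w((367,445),.164); gc=w((363,360),.1105)
print(oc,ic,gc)
print("white line dir",ang(w((238,548),.136)-w((290,490),.136)),"about centre",ang(w((238,548),.136)-oc), ang(w((266,518),.136)-oc))
print("black dir",ang(w((285,463),.164)-w((358,451),.164)),"about centre",ang(w((285,463),.164)-ic))
print("green dir",ang(w((113,650),.1105)-w((215,535),.1105)),"from axis",ang(w((165,590),.1105)-gc))
```

```text
[0.59415808 0.23746065] [0.5930802  0.23648232] [0.59370466 0.23781554]
white line dir 182.25056246236136 about centre 184.4980901501055 185.36816855734693
black dir 143.14339873673075 about centre 146.2501713655131
green dir 182.4331777369044 from axis 183.2543208269494
```

Run:
```python
from h import *
st(); plan([0.593,0.2367,0.143],43.5)
```

```text
t 38.65 p [0.5917 0.2361 0.2977] psi 43.55 tilt 0.20 F [ 0.3  -0.48 -0.1 ] w 0.802 q [-0.23  0.44 -0.35  1.41  0.15  1.32 -1.4 ]
row [0.1934, 0.0022, 0.001] [0.0008, -0.0025, 0.0024] min rows 3.7
```

Request:
{"name": "step_arm", "arguments": {"rows": [[-0.1, 0.04, 0, 0, 0, 0, 0], [-0.1, 0.09, 0, 0, 0, 0, 0], [-0.1, 0.14, 0, 0, 0, 0, 0], [-0.1, 0.17, 0, 0, 0, 0, 0], [-0.1, 0.185, 0, 0, 0, 0, 0], [-0.1, 0.193, 0, 0, 0, 0, 0], [-0.1, 0.193, 0, 0, 0, 0, 0], [-0.1, 0.193, 0, 0, 0, 0, 0]]}}

```text
clock: 39.32
position: [0.5924, 0.2367, 0.1448]
ee_rot: [0.634, 1.478, -0.633]
force: [-0.1, 0.1, 0.7]
width: 0.548
```

Run:
```python
from h import *
st(); plan([0.593,0.2367,0.143],43.5)
```

```text
t 39.32 p [0.5924 0.2367 0.1448] psi 43.54 tilt 0.12 F [-0.09  0.1   0.74] w 0.548 q [-0.24  0.56 -0.33  1.61  0.2   1.01 -1.45]
row [0.0023, 0.0005, 0.0005] [0.0006, -0.002, 0.0003] min rows 0.0
```

Request:
{"name": "step_arm", "arguments": {"rows": [[-0.1, 0.002, 0.0005, 0.0005, 0, 0, 0], [0.3, 0.002, 0.0005, 0.0005, 0, 0, 0], [1, 0.002, 0.0005, 0.0005, 0, 0, 0], [1, 0.002, 0.0005, 0.0005, 0, 0, 0], [1, 0.002, 0.0005, 0.0005, 0, 0, 0], [1, 0.002, 0.0005, 0.0005, 0, 0, 0], [1, 0.002, 0.0005, 0.0005, 0, 0, 0], [1, 0.002, 0.0005, 0.0005, 0, 0, 0]], "newtons": 15}}

```text
clock: 39.98
position: [0.5927, 0.2363, 0.1427]
ee_rot: [0.634, 1.478, -0.634]
force: [-0.1, -1.0, 2.6]
width: 0.254
```

Request:
{"name": "step_arm", "arguments": {"rows": [[1, 0, 0, 0, -0.06, 0, 0], [1, 0, 0, 0, -0.12, 0, 0], [1, 0, 0, 0, -0.18, 0, 0], [1, 0, 0, 0, -0.24, 0, 0], [1, 0, 0, 0, -0.3, 0, 0], [1, 0, 0, 0, -0.36, 0, 0], [1, 0, 0, 0, -0.42, 0, 0], [1, 0, 0, 0, -0.48, 0, 0], [1, 0, 0, 0, -0.54, 0, 0], [1, 0, 0, 0, -0.59, 0, 0], [1, 0, 0, 0, -0.625, 0, 0], [1, 0, 0, 0, -0.625, 0, 0]]}}

```text
clock: 40.98
position: [0.5932, 0.2359, 0.1427]
ee_rot: [0.123, 1.569, -0.122]
force: [2.5, -1.5, 2.7]
width: 0.261
```

```bash
python3 look.py w29
```

```text
t 40.98 p [0.5932 0.2359 0.1427] psi 81.09 tilt 0.09 F [ 2.51 -1.46  2.67] w 0.261 q [-0.14  0.59 -0.5   1.6   0.31  1.03 -0.88]
t 41.03 p [0.5932 0.2359 0.1427] psi 80.96 tilt 0.09 F [ 2.79 -1.17  2.98] w 0.260 q [-0.14  0.59 -0.49  1.6   0.31  1.03 -0.88]
held cap: xmax, [0.60903132 0.60999447] ztop 0.16517160268064424 ymed 0.24950616421512034
```

View pics/w29.png

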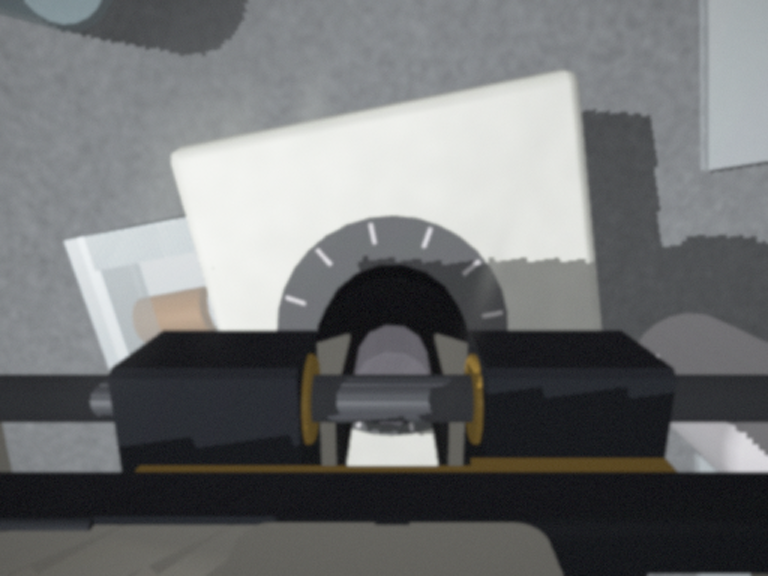

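Request:
{"name": "step_arm", "arguments": {"rows": [[0.3, 0, 0, 0, 0, 0, 0], [0, 0, 0, 0, 0, 0, 0], [-0.3, 0, 0, 0, 0, 0, 0], [-0.3, -0.03, 0, 0, 0, 0, 0], [-0.3, -0.07, 0, 0, 0, 0, 0], [-0.3, -0.2, -0.03, 0, 0, 0, 0], [-0.3, -0.2, -0.08, 0, 0, 0, 0], [-0.3, -0.2, -0.08, 0, 0, 0, 0], [-0.3, -0.2, -0.08, 0, 0, 0, 0], [-0.3, -0.2, -0.08, 0, 0, 0, 0], [-0.3, -0.2, -0.08, 0, 0, 0, 0]]}}

```text
clock: 41.95
position: [0.5823, 0.1733, 0.3017]
ee_rot: [0.123, 1.571, -0.123]
force: [0.3, 0.1, -0.7]
width: 0.65
```

```bash
python3 look.py w30;python3 dial.py w30
python3 - <<'E'
from h import *
d=np.load("pics/w30.npz");im={k:d[k] for k in d}
c=proj(im,[[0.593,0.2367,.14]])[0]; print(c)
b=(int(c[0])-50,max(0,int(c[1])-50),int(c[0])+50,int(c[1])+50); print(b)
save(im,"w30c.png",b,6)
im=get("top"); save(im,"t30.png",(180,120,400,230),3.6)
E
```

```text
t 41.95 p [0.5823 0.1733 0.3017] psi 81.02 tilt 0.20 F [ 0.33  0.13 -0.71] w 0.650 q [-0.02  0.41 -0.53  1.47  0.21  1.32 -0.72]
t 42.00 p [0.582  0.1737 0.301 ] psi 81.08 tilt 0.27 F [-0.58 -0.57 -0.23] w 0.649 q [-0.02  0.41 -0.53  1.47  0.21  1.32 -0.72]
held cap: xmax, [0.58384902 0.58589369] ztop 0.11261179897728857 ymed 0.1541126193399348
inner n 601 centre [0.5932 0.2369] minrect ((0.593026876449585, 0.23672567307949066), 0.012110196985304356)
black line n 23 mean off [-0.0057 -0.0006] ang -174.1 fine deg 4.024192921542522
outer ((0.5930482149124146, 0.23671060800552368), 0.02793896198272705)
white line n 77 mean off [-0.0209 -0.0011] coarse deg 1.088032789659394
  about ci 1.5823066369622438
green n 104 [0.5478 0.2348] ang about outer 182.37058070573443
[262.85798344 109.96177036]
(212, 59, 312, 159)
```

View pics/w30c.png

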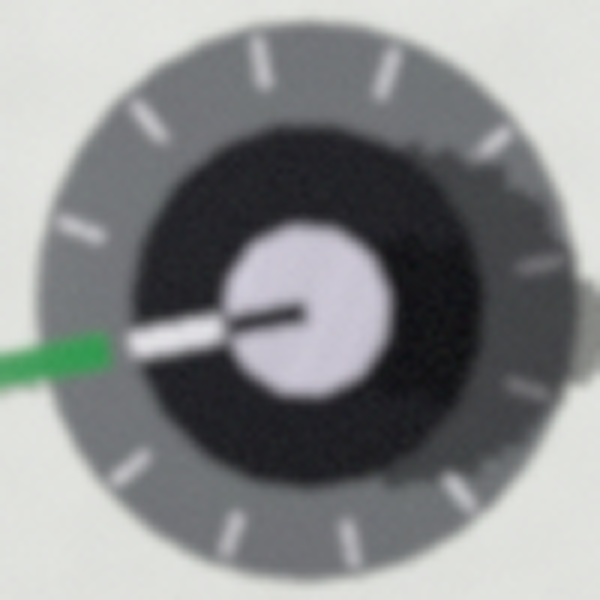

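View pics/t30.png

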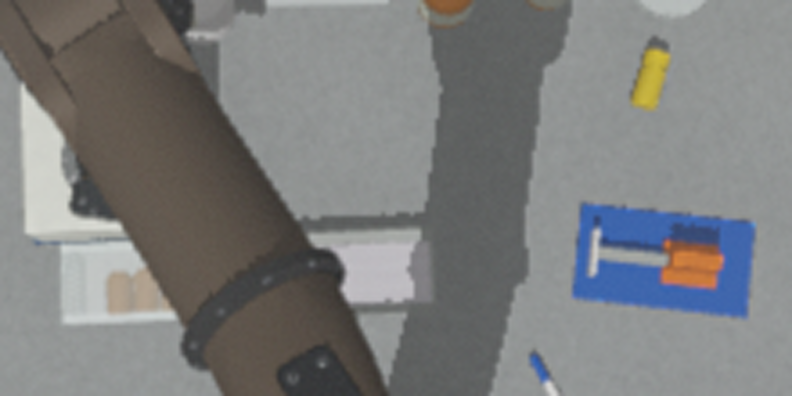

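Request:
{"name": "step_arm", "arguments": {"rows": [[-0.3, -0.03, -0.25, 0, 0, 0, 0], [-0.3, -0.03, -0.25, 0, 0, 0, 0], [-0.3, -0.03, -0.25, 0, 0, 0, 0], [-0.3, -0.03, -0.25, 0, 0, 0, 0], [-0.3, -0.03, -0.25, 0, 0, 0, 0], [-0.3, -0.03, -0.25, 0, 0, 0, 0], [-0.3, -0.03, -0.25, 0, 0, 0, 0], [-0.3, -0.03, -0.25, 0, 0, 0, 0]]}}

```text
clock: 42.72
position: [0.5515, -0.0233, 0.3253]
ee_rot: [0.123, 1.572, -0.121]
force: [0.5, 1.0, -0.3]
width: 0.649
```

Run:
```python
from h import *
st()
im=get("top"); save(im,"t31.png",(140,80,400,230),3);
```

```text
t 42.72 p [ 0.5515 -0.0233  0.3253] psi 81.10 tilt 0.26 F [ 0.48  1.03 -0.3 ] w 0.649 q [ 0.31  0.3  -0.49  1.56  0.14  1.32 -0.34]
```

View pics/t31.png

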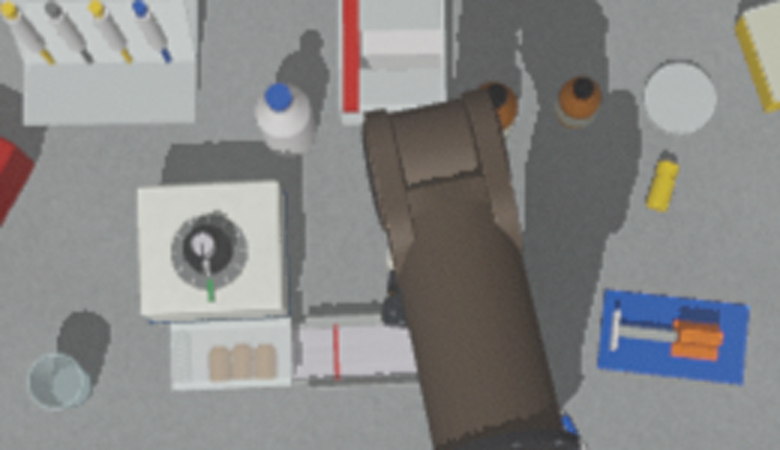

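Run:
```python
from cell import arm
print(arm.sign_off())
```

```text
the job is handed in; nothing more can be done
None
```

I handed the job in at about 43 s. My last camera checks showed every end condition met, but the system reports no verdict.

- **Vials:** Three amber vials were present, and I left the yellow look-alike alone. I laid them crosswise before the red line, then rolled them in with the paddle at up to 50 mm/s. They lie side by side in the bay, about 29, 57 and 86 mm past the step.
- **Outer knob:** I turned it about 48.5° clockwise, which left its white line within about 2° of the green mark.
- **Inner knob:** I then turned it about 37.5° anticlockwise, which left its black line about 4° off. The limit is about 7°.
- **Paddle:** Just after I first put it back it was knocked about 45 mm aside. I picked it up again and placed it upright on the blue pad, with its handle about 25 mm behind the pad's centre along its length.
- **Bystanders:** In the last top picture the beaker, the wash bottle and both amber bottles are standing, one amber bottle partly hidden by the arm. The arm was clear of everything.

One check disagreed. After the first knob turn, my automatic fit put the white line 14° off. A hand reading of the same picture gave within about 3° of the mark, and a clearer later picture gave about 1°, so I took the 14° as a false reading.

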